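Lay out the sampling place: load the kit tray in layers, bottle between timer and beaker

ROBOT

A 7-joint arm with a two-finger parallel gripper is mounted at the origin on a cart in front of the work surface, level with it; the furniture and walls round the work are solid. World frame = base frame: x ahead of the robot, y to its left, z up, the work surface at z = 0. Lengths are in mm, angles in rad, forces in N, time in s.
With the tool pointing down it reaches from about 425 to 925 mm from the base axis. Payload 6.8 kg.
Tool frame: the origin (TCP) lies at the very end of the fingers, on their centre line; the grasp point (between the pads) lies 19 mm behind it; x points along the fingers, z is the direction in which the jaws open and shut, and the axes are right-handed (so a half turn about x gives the same grasp; the last joint's range is limited). The gripper opens to 88 mm and grips with 3 to 60 N. Pads are 20 mm wide; open, the fingers measure 115 mm over their backs; the gripper's body (75 mm by 178 mm) begins 61 mm behind the grasp point.
Start: joints at [1.134, 0.477, 0.022, 1.555, -0.011, 1.109, -0.083], TCP at [217.972, -638.855, 222.664] pointing down, gripper open.
Joint ranges: [-2.96, 2.96], [-0.34, 2.1], [-1.41, 1.46], [0.24, 2.44], [-1.37, 4.51], [0.17, 1.92], [-2.96, 2.96]. Speed limits (rad/s): [2.39, 2.39, 3.14, 3.14, 3.14, 3.14, 3.14].

INTERFACE

Orientations are given as a rotation vector (axis times angle).
In Python, from cell import robot gives the robot as it stands. The module is installed in compiled form; this text tells all that it offers.
- The arm moves only by the tool step_arm, never from a script. Its argument "motion" is a list of rows, each a list of 6 numbers: the shift along the tool's x, y, z in units of 0.025 m (1.0 is 0.025 m), then the turn, a rotation vector about the tool's x, y, z in units of 6 degrees (1.0 is 6 degrees). In form: [[tx, ty, tz, rx, ry, rz], ...]. A call has 1 to 10 rows; each row shifts and turns the commanded pose from where the row before left it, along the tool's axes as they then stand; what a row does not reach is not made up. A row lasts 1/12 s, in which the tool goes at most 41.7 mm and 7.16 degrees, less where a joint would pass 70% of its speed; a pose out of reach is approached as far as the arm can. A call with a number of a shift or a turn outside -1 to 1 is refused whole. A call with a gripper value outside its range is refused whole. "grip" is the closure, from 0 (fully open) to 1 (shut), set as the call begins (left out, the last holds). The fingers move at their own pace and stop on an object; the grip force is fixed at half the most. Time passes only in rows, so rows that do not move let the fingers close. It gives the time, the measured TCP pose, the force and the opening at its end, in the units of the state.
- robot.read_state(): the state, without advancing time (a new reading comes with each control period).
- robot.get_image(name): name is "scene" or "side" or "wrist"; returns the picture (384x512x3 uint8, blue, green, red); there is no depth.
- robot.calibration(name): a dict with "fx", "fy", "cx", "cy" (pixels), "k1" (the pictures are not rectified: a ray, as slopes to the right and down, at radius r is drawn at 1 + k1 r^2 times it, then the intrinsics apply), "rvec" (rotation vector, rad) and "tvec" (3), from world to camera coordinates, as OpenCV has them; the wrist camera has in their place "hand_eye" (4x4, takes a point from camera to tool coordinates, whose origin is the TCP and whose axes are the tool frame's). Camera axes: x right, y down, z forward; pixel columns grow to the right and rows downward; lengths in mm; the calibration is good to about 2 mm. A picture is of the moment at which its call begins: read the wrist's pose just before it. calibration takes no time and is no camera call.
- robot.finish_job(): hands the job in, once; it reports no verdict.
Trained networks look in the newest picture that a camera, given by its name, has taken for a name from the list of things; names that differ only in an ending like _2 or _b are one class to them, and where a whole thing is asked for, a point or a joint stands for the part that bears it (a point fixed in the world has none). Each returns a list of dicts, best first, with "confidence" (0 to 1); they miss things now and then, are a little off and sometimes report something else, mostly with a low value. They report only what shows in the picture. A call takes as long as a camera call.
- robot.cut_out(camera, thing): "mask" (384x512 bool, what is visible of it) and "bbox" ([left, top, right, bottom] in pixels, round what is visible of it).
The state is a dict: "time": time; "joint_pos": joint angles; "dq": joint speeds; "joint_efforts": joint torques, N m; "position": TCP position; "orientation": TCP orientation; "force": force on the tool from outside, world axes, zero at the start; "moment": the same for the moment, N m; "width": finger opening in mm.
Only numpy, scipy, OpenCV 4.12 (cv2) and the standard library are available. Lean on these libraries where they do the work, as an engineer would, in place of code of your own. Each camera call takes 0.05 s, during which the arm holds its last target.

TASK

Lay out the sampling place. In the grey kit tray, lay the forceps in the wide groove and the marker pen in the narrow groove, then lay the steel retainer frame flat on top, centred and square on the tray so that it bridges both. Stand the brown bottle that is on the white bench mat upright midway between the white bench timer and the open glass beaker on the mat, in line with them, and leave the timer and the beaker standing where they are.

Things in the scene. Friction and masses are not known exactly. Their poses are not given: they have to be found in the camera images.
- kit_tray: Fixed grey tray, 110 (x) x 164 (y) mm, any heading. Origin: centre of underside, z up. Two grooves along y between ribs at |y| 26 to 60 mm (rib tops z = 24; no ribs in the middle); floor z = 4 mm, end stops at |y| = 76 (15 high). Wide groove: 44 wide, centre line x = -21 mm; narrow: 30 wide, x = +28. Retainer lies on the rib tops, centre over the tray's centre, its axes along the tray's.
- the_forceps: Plain steel forceps lying flat, 135 mm long along their y axis, 20 mm wide at the widest (treat as 29 mm wide in x all along), 9 mm high. Origin: centre of the underside; z up. Either end may point either way in the groove. Grip across the middle.
- marker_pen: White marker pen with a green cap, lying, 135 mm long along its y axis, 17 mm wide, 16 mm high. Origin: middle of the length, on the underside as it lies at the start. Either end may point either way in the groove. Grip across the middle.
- retainer: Retainer: flat rectangular frame of steel strip, 110 (x) x 80 (y) x 5 mm, with a black upright grip bar on its middle: 14 mm thick in x, 44 mm long in y, its top 38 mm above the frame's underside. Origin: centre of the underside; z up. 150 g. Its own axes go along those of the tray; a half turn makes no difference.
- brown_bottle: Small brown reagent bottle with a blue screw cap, standing on the white bench mat (not the ones at the back wall), 56 mm diameter, straight-sided up to about 65 mm, 105 mm high in all. Origin: centre of the underside; z up.
- bench_timer: White square digital timer lying on its back, 82 x 82 x 21 mm, with a grey screen and three buttons. Origin: centre of the underside; z up. The glass beaker stands 210 mm away (centre to centre), along the timer's x axis, on either side of it. The bottle's place is midway between their centres.
- glass_beaker: Open clear beaker standing upright, 57 mm diameter at the rim, 70 mm high, 210 mm from the timer (centre to centre). Origin: centre of the underside; z up.

How it is judged:
By the outcome, as a careful person would: the job done as asked, in the order asked, and still so for the second after the job is handed in, with the robot touching nothing.
It also fails if it takes over 120 s, if anything falls off the work surface, if the arm or the gripper's body presses on something with over 40 N, if the wrist force passes 120 N, or if a joint passes its speed limit or range.

## Working session

There is one attempt and no reset: what is moved stays moved. The work goes in short steps, Python scripts to look and compute and a tool call to move; the robot and the scene stay as the last step left them, time stands still between calls to the robot, and variables do not carry over. Pictures are saved under pics/ and viewed, and the job is handed in when it is done.

Besides the shell and the picture viewer there is one more tool, called after "Call:" by a JSON object that holds its "api" and its "payload", one argument or row to a line. step_arm: Moves the arm, as the interface text tells. Shifts and turns lie within -1 to 1; 1 stands for 0.025 m of shift or 6 degrees of turn. Its arguments: {"type":"object","properties":{"motion":{"type":"array","items":{"type":"array","items":{"type":"number","minimum":-1,"maximum":1}}},"grip":{"type":"number"}},"required":["motion"]}

```bash
mkdir -p pics; python3 - <<'E'
from cell import robot
import cv2
s=robot.read_state(); print(s)
for n in ['scene','side','wrist']:
    im=robot.get_image(n); cv2.imwrite(f'pics/{n}0.png',im)
    print(n,robot.calibration(n))
E
```

```text
{'time': 0.0, 'joint_pos': array([ 1.13391026,  0.47775109,  0.02236509,  1.55641123, -0.01149645,
        1.10927955, -0.08314191]), 'dq': array([ 5.34841105e-05,  4.79703213e-04,  2.13682555e-03, -8.11138784e-04,
        3.55642225e-04, -5.28314024e-04,  1.20629388e-03]), 'joint_efforts': array([ 8.70306321e-04, -5.82854176e+01,  1.53461471e+00, -2.72616398e+01,
       -5.44794265e-02,  1.68098876e-02,  1.60540649e-04]), 'position': array([ 217.73923286, -638.30824848,  221.7320538 ]), 'orientation': array([ 0.96464708,  1.34849241, -0.96318333]), 'force': array([-0.80259071,  0.44005304,  0.38611936]), 'moment': array([-0.04261556,  0.00130488,  0.0151841 ]), 'width': 87.8676484828107}
scene {'fx': 426.3212997005403, 'fy': 426.3212997005403, 'cx': 256.334632178906, 'cy': 195.76102996358205, 'k1': -0.13842334911953882, 'rvec': array([ 2.03616685, -1.16703407,  0.55047455]), 'tvec': array([-266.27703008,  283.92705201,  840.79275193])}
side {'fx': 499.2168374865858, 'fy': 499.2168374865858, 'cx': 246.7521730666598, 'cy': 188.31705104514123, 'k1': -0.0673221015402974, 'rvec': array([ 0.02164677,  2.84773614, -1.30935359]), 'tvec': array([ 479.67809432,   53.89035895, 1194.91872195])}
wrist {'fx': 300.6598696550846, 'fy': 300.6598696550846, 'cx': 258.55704977194165, 'cy': 189.84275431919912, 'k1': -0.013784572711552312, 'hand_eye': array([[-5.19331727e-04, -2.49881005e-01,  9.68276414e-01,
        -1.62012868e+02],
       [-2.08841786e-05, -9.68276542e-01, -2.49881049e-01,
         6.72867740e+01],
       [ 9.99999865e-01, -1.49992814e-04,  4.97638169e-04,
         1.18132307e-01],
       [ 0.00000000e+00,  0.00000000e+00,  0.00000000e+00,
         1.00000000e+00]])}
```

View pics/scene0.png

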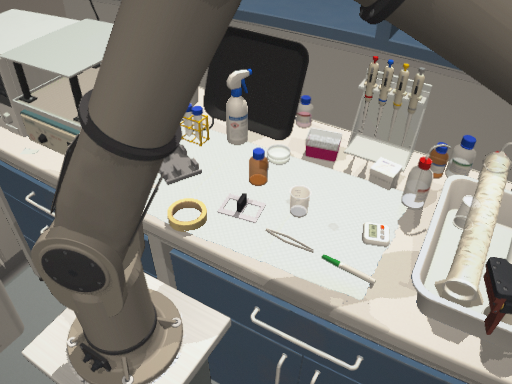

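View pics/side0.png

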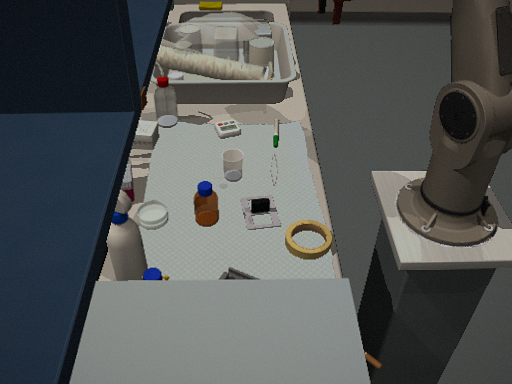

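View pics/wrist0.png

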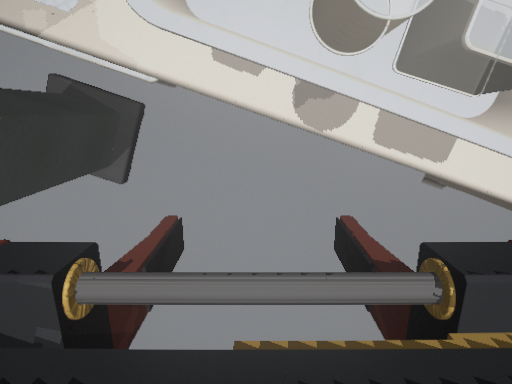

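```bash
cat > h.py <<'E'
from cell import robot
import numpy as np, cv2
from scipy.spatial.transform import Rotation as R
def cam(n,state=None):
    c=robot.calibration(n)
    K=np.array([[c['fx'],0,c['cx']],[0,c['fy'],c['cy']],[0,0,1.]]); d=np.array([c['k1'],0,0,0,0.])
    if n=='wrist':
        s=state or robot.read_state()
        T=np.eye(4);T[:3,:3]=R.from_rotvec(s['orientation']).as_matrix();T[:3,3]=s['position']
        H=np.array(c['hand_eye']); M=np.linalg.inv(T@H); Rm,t=M[:3,:3],M[:3,3]
    else: Rm=R.from_rotvec(c['rvec']).as_matrix();t=np.array(c['tvec'])
    return K,d,Rm,t
def proj(C,P):
    K,d,Rm,t=C
    return cv2.projectPoints(np.atleast_2d(np.float64(P)),cv2.Rodrigues(Rm)[0],t,K,d)[0].reshape(-1,2)
def rays(C,uv):
    K,d,Rm,t=C
    p=cv2.undistortPoints(np.float64(uv).reshape(-1,1,2),K,d).reshape(-1,2)
    v=np.c_[p,np.ones(len(p))]@Rm
    return -Rm.T@t, v/np.linalg.norm(v,axis=1)[:,None]
def onz(C,uv,z):
    o,v=rays(C,uv); return o+v*((z-o[2])/v[:,2])[:,None]
def tri(C1,u1,C2,u2):
    o1,v1=rays(C1,[u1]);o2,v2=rays(C2,[u2]);v1=v1[0];v2=v2[0]
    A=np.c_[v1,-v2];s=np.linalg.lstsq(A,o2-o1,rcond=None)[0]
    a=o1+s[0]*v1;b=o2+s[1]*v2
    return (a+b)/2,np.linalg.norm(a-b)
def tool(s=None):
    s=s or robot.read_state()
    return np.array(s['position']),R.from_rotvec(s['orientation'])
E
cat > cut.py <<'E'
from h import *
import sys
tag=sys.argv[1]
N=['kit_tray','the_forceps','marker_pen','retainer','brown_bottle','bench_timer','glass_beaker']
for n in sys.argv[2].split(','):
    st=robot.read_state(); im=robot.get_image(n).copy()
    C=cam(n,st)
    for t in (sys.argv[3].split(',') if len(sys.argv)>3 else N):
        for k,r in enumerate(robot.cut_out(n,t)[:2]):
            m=np.array(r['mask']);ys,xs=np.nonzero(m)
            if len(xs)==0: continue
            c=[xs.mean(),ys.mean()]
            print(n,t,round(r['confidence'],2),'bbox',np.round(r['bbox']),'c',np.round(c,1),'onz0',onz(C,[c],0).round()[0],len(xs))
            np.save(f'pics/{tag}_{n}_{t}_{k}.npy',m)
            if r['confidence']>.4:
                cs,_=cv2.findContours(m.astype(np.uint8),0,2);cv2.drawContours(im,cs,-1,(0,0,255),1)
    cv2.imwrite(f'pics/{tag}_{n}.png',im)
E
python3 cut.py a scene,side; python3 -c "
from h import *
print(R.from_rotvec(robot.read_state()['orientation']).as_matrix().round(3),robot.read_state()['time'])"
```

```text
scene kit_tray 0.62 bbox [159. 146. 203. 185.] c [179.1 166.1] onz0 [512. 256.   0.] 955
scene the_forceps 0.74 bbox [265. 227. 312. 253.] c [287.7 239.1] onz0 [ 411. -160.    0.] 261
scene marker_pen 0.62 bbox [321. 254. 378. 284.] c [348.4 269. ] onz0 [ 397. -326.    0.] 385
scene retainer 0.57 bbox [216. 192. 268. 224.] c [241.8 207.4] onz0 [452.  -2.   0.] 645
scene brown_bottle 0.71 bbox [248. 149. 269. 187.] c [258.1 167.2] onz0 [629.  49.   0.] 643
scene bench_timer 0.96 bbox [364. 223. 392. 245.] c [375.8 234.3] onz0 [ 539. -346.   -0.] 591
scene glass_beaker 0.88 bbox [292. 186. 312. 218.] c [299.2 200.3] onz0 [ 557. -121.    0.] 595
side kit_tray 0.64 bbox [219. 270. 253. 276.] c [235.4 275.4] onz0 [507. 190.   0.] 250
side the_forceps 0.52 bbox [268. 171. 272. 174.] c [270.5 171.5] onz0 [ 415. -157.    0.] 4
side retainer 0.95 bbox [244. 197. 280. 230.] c [259.2 210.6] onz0 [450.  -7.   0.] 938
side retainer 0.62 bbox [269. 154. 278. 163.] c [272.5 157.3] onz0 [ 406. -218.    0.] 13
side brown_bottle 0.64 bbox [192. 184. 220. 227.] c [205.4 205. ] onz0 [580. -29.  -0.] 945
side brown_bottle 0.47 bbox [242. 194. 280. 231.] c [259.  210.6] onz0 [450.  -7.   0.] 911
side bench_timer 0.96 bbox [214. 117. 242. 141.] c [226.9 129. ] onz0 [ 532. -358.   -0.] 399
side glass_beaker 0.66 bbox [220. 146. 248. 183.] c [232.1 164.2] onz0 [ 516. -189.    0.] 613
[[ 0.     0.946  0.323]
 [-0.     0.323 -0.946]
 [-1.     0.     0.   ]] 0.95
```

```bash
cat > plan.py <<'E'
# usage: plan.py x y z psi_deg [step]   prints rows from the present measured pose
from h import *
import sys
x,y,z,psi=map(float,sys.argv[1:5]); mx=float(sys.argv[5]) if len(sys.argv)>5 else 1.0
p,r=tool(); a=np.radians(psi)
G=R.from_matrix(np.array([[0,np.cos(a),np.sin(a)],[0,np.sin(a),-np.cos(a)],[-1,0,0]]))
rv=(r.inv()*G).as_rotvec(degrees=True)
d=np.array([x,y,z])-p
n=max(1,int(np.ceil(max(np.abs(d).max()*1.0/25/mx,np.linalg.norm(d)/25/mx,np.abs(rv).max()/6/mx)-.02)))
rows=[];q=p.copy();rr=r
for i in range(n):
    st=(np.array([x,y,z])-q)/(n-i)
    b=(rr.inv().apply(st)/25).round(2); c=((rr.inv()*G).as_rotvec(degrees=True)/(n-i)/6).round(2)
    b=b+0.;c=c+0.
    rows.append([*b,*c]); q=q+rr.apply(b*25); rr=rr*R.from_rotvec(c*6,degrees=True)
print('d',d.round(1),'rv',rv.round(2),'n',n)
for i in range(0,n,10): print('['+','.join('['+','.join('%g'%v for v in w)+']' for w in rows[i:i+10])+']')
E
python3 plan.py 440 -250 330 0
```

```text
d [222.  388.9 107.3] rv [18.84  0.   -0.  ] n 19
[[-0.23,0.71,-0.62,0.17,0,0],[-0.23,0.7,-0.64,0.16,0,0],[-0.23,0.68,-0.65,0.17,0,0],[-0.23,0.67,-0.66,0.16,0,0],[-0.22,0.66,-0.67,0.17,0,0],[-0.23,0.65,-0.68,0.16,0,0],[-0.22,0.64,-0.69,0.17,0,0],[-0.23,0.63,-0.71,0.16,0,0],[-0.22,0.61,-0.72,0.17,0,0],[-0.23,0.6,-0.73,0.16,0,0]]
[[-0.22,0.59,-0.74,0.17,0,0],[-0.23,0.58,-0.74,0.16,0,0],[-0.22,0.56,-0.76,0.17,0,0],[-0.23,0.55,-0.76,0.16,0,0],[-0.22,0.54,-0.77,0.17,0,0],[-0.23,0.52,-0.78,0.16,0,0],[-0.22,0.51,-0.8,0.17,0,0],[-0.23,0.49,-0.8,0.16,0,0],[-0.22,0.49,-0.81,0.17,0,0]]
```

Call:
{"api": "step_arm", "payload": {
  "motion": [
    [-0.23,0.71,-0.62,0.17,0,0],
    [-0.23,0.7,-0.64,0.16,0,0],
    [-0.23,0.68,-0.65,0.17,0,0],
    [-0.23,0.67,-0.66,0.16,0,0],
    [-0.22,0.66,-0.67,0.17,0,0],
    [-0.23,0.65,-0.68,0.16,0,0],
    [-0.22,0.64,-0.69,0.17,0,0],
    [-0.23,0.63,-0.71,0.16,0,0],
    [-0.22,0.61,-0.72,0.17,0,0],
    [-0.23,0.6,-0.73,0.16,0,0]
  ],
  "grip": 0
}}

```text
time: 1.78
position: [335.2, -432.9, 279.8]
orientation: [1.094, 1.278, -1.094]
force: [0.6, 0.2, 0.5]
width: 87.9
```

Call:
{"api": "step_arm", "payload": {
  "motion": [
    [-0.22,0.59,-0.74,0.17,0,0],
    [-0.23,0.58,-0.74,0.16,0,0],
    [-0.22,0.56,-0.76,0.17,0,0],
    [-0.23,0.55,-0.76,0.16,0,0],
    [-0.22,0.54,-0.77,0.17,0,0],
    [-0.23,0.52,-0.78,0.16,0,0],
    [-0.22,0.51,-0.8,0.17,0,0],
    [-0.23,0.49,-0.8,0.16,0,0],
    [-0.22,0.49,-0.81,0.17,0,0]
  ]
}}

```text
time: 2.53
position: [440.5, -249.0, 330.4]
orientation: [1.21, 1.208, -1.21]
force: [-0.1, 0.1, 0.6]
width: 87.4
```

```bash
python3 cut.py b wrist; python3 -c "
from h import *
s=robot.read_state();print(s['position'],s['time'],s['joint_pos'].round(2))"
```

```text
wrist the_forceps 0.77 bbox [166. 169. 248. 180.] c [204.7 175.8] onz0 [ 405. -160.    0.] 343
wrist the_forceps 0.65 bbox [158.  87. 203. 130.] c [178.4 108.3] onz0 [ 514. -123.    0.] 1563
wrist marker_pen 0.84 bbox [262. 179. 344. 195.] c [304.3 185.2] onz0 [ 389. -327.    0.] 701
wrist retainer 0.57 bbox [ 68. 122. 149. 175.] c [106.2 149.4] onz0 [450.   0.   0.] 2299
wrist brown_bottle 0.58 bbox [ 26.  40. 103.  90.] c [63.  63.5] onz0 [582.  51.  -0.] 2797
wrist bench_timer 0.73 bbox [298.  69. 348. 125.] c [321.9  96.9] onz0 [ 531. -349.    0.] 1956
wrist glass_beaker 0.71 bbox [158.  88. 202. 129.] c [178.4 108.3] onz0 [ 514. -123.    0.] 1527
[ 439.32797457 -251.1034001   329.61143035] 2.9333 [ 0.56  0.12 -0.18  1.8   0.02  1.23 -1.2 ]
```

View pics/b_wrist.png

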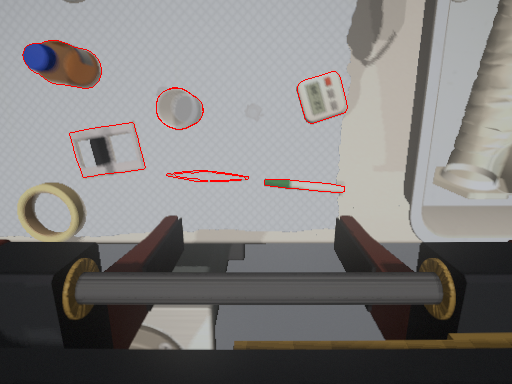

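```bash
cat > ax.py <<'E'
from h import *
import sys
# ax.py tag thing z  : centre and axis of mask in wrist view (state given = present)
def axis(C,m,z):
    ys,xs=np.nonzero(m);P=onz(C,np.c_[xs,ys],z)[:,:2];c=P.mean(0)
    w,v=np.linalg.eigh(np.cov((P-c).T));u=v[:,1];u=u*np.sign(u[1])
    e=(P-c)@u; mid=c+u*(e.max()+e.min())/2
    b=(P-c)@np.array([u[1],-u[0]])
    return mid,np.degrees(np.arctan2(u[1],u[0])),np.ptp(e),np.ptp(b)
if __name__=='__main__':
    C=cam('wrist')
    for a in sys.argv[2:]:
        t,z=a.split(':'); m=np.load(f'pics/{sys.argv[1]}_wrist_{t}_0.npy')
        mid,an,L,W=axis(C,m,float(z)); print(t,mid.round(1),'angle of long axis from x',round(an,1),'L',L.round(1),'W',W.round(1))
E
python3 ax.py b the_forceps:5 marker_pen:8 retainer:2 bench_timer:15 glass_beaker:0
python3 - <<'E'
from h import *
C=cam('wrist'); P=onz(C,[[299,82],[337,71],[348,113],[307,124]],21);print(P.round(1),P.mean(0))
im=cv2.imread('pics/b_wrist.png');cv2.imwrite('pics/b_zoom.png',cv2.resize(im[40:200,0:360],None,fx=2.2,fy=2.2,interpolation=cv2.INTER_CUBIC))
E
```

```text
the_forceps [ 404.9 -166.5] angle of long axis from x 87.8 L 135.6 W 19.3
marker_pen [ 389.6 -327.3] angle of long axis from x 84.5 L 134.5 W 15.7
retainer [448.7  -4.8] angle of long axis from x 95.1 L 113.5 W 81.7
bench_timer [ 529.  -348.3] angle of long axis from x 97.6 L 73.9 W 72.0
glass_beaker [ 512.7 -126.8] angle of long axis from x 83.2 L 74.6 W 63.7
[[ 550.1 -311.9   21. ]
 [ 565.4 -367.4   21. ]
 [ 505.4 -387.8   21. ]
 [ 489.1 -326.    21. ]] [ 527.52778788 -348.25630934   21.        ]
```

View pics/b_zoom.png

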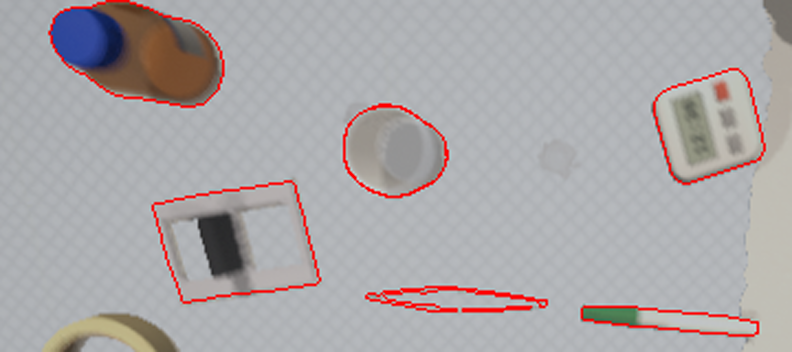

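```bash
python3 - <<'E'
from h import *
C=cam('wrist');p,r=tool()
for d in [0,50,100,150,200,300]: print(d,proj(C,p+[0,0,-d]))
E
python3 plan.py 405 -166 160 88
```

```text
0 [[257.87635172 232.70283874]]
50 [[257.97803563 206.42787063]]
100 [[258.04340991 189.55003979]]
150 [[258.08896563 177.7956357 ]]
200 [[258.1225248  169.14019109]]
300 [[258.16865262 157.24804157]]
d [ -34.3   85.1 -169.6] rv [-8.811e+01 -3.000e-02  3.000e-02] n 15
[[0.45,-0.09,-0.23,-0.98,0,0],[0.45,-0.07,-0.23,-0.98,0,0],[0.45,-0.04,-0.24,-0.98,0,0],[0.45,-0.02,-0.24,-0.98,0,0],[0.45,0.01,-0.25,-0.98,0,0],[0.45,0.03,-0.24,-0.98,0,0],[0.45,0.06,-0.24,-0.98,0,0],[0.45,0.08,-0.23,-0.98,0,0],[0.46,0.1,-0.22,-0.98,0,0],[0.45,0.13,-0.21,-0.98,0,0]]
[[0.46,0.15,-0.2,-0.98,0,0],[0.45,0.16,-0.18,-0.98,0,0],[0.46,0.18,-0.16,-0.98,0,0],[0.45,0.2,-0.15,-0.97,0,0],[0.46,0.21,-0.12,-0.98,-0.01,0]]
```

Call:
{"api": "step_arm", "payload": {
  "motion": [
    [0.45,-0.09,-0.23,-0.98,0,0],
    [0.45,-0.07,-0.23,-0.98,0,0],
    [0.45,-0.04,-0.24,-0.98,0,0],
    [0.45,-0.02,-0.24,-0.98,0,0],
    [0.45,0.01,-0.25,-0.98,0,0],
    [0.45,0.03,-0.24,-0.98,0,0],
    [0.45,0.06,-0.24,-0.98,0,0],
    [0.45,0.08,-0.23,-0.98,0,0],
    [0.46,0.1,-0.22,-0.98,0,0],
    [0.45,0.13,-0.21,-0.98,0,0]
  ]
}}

```text
time: 3.77
position: [416.8, -193.9, 216.5]
orientation: [0.424, 1.529, -0.424]
force: [-0.2, -0.9, 0.6]
width: 88.2
```

Call:
{"api": "step_arm", "payload": {
  "motion": [
    [0.46,0.15,-0.2,-0.98,0,0],
    [0.45,0.16,-0.18,-0.98,0,0],
    [0.46,0.18,-0.16,-0.98,0,0],
    [0.45,0.2,-0.15,-0.97,0,0],
    [0.46,0.21,-0.12,-0.98,0,0]
  ]
}}

```text
time: 4.18
position: [405.2, -165.6, 159.6]
orientation: [0.023, 1.571, -0.023]
force: [0.2, 1.2, -1.4]
width: 87.5
```

```bash
python3 cut.py c wrist the_forceps,glass_beaker,marker_pen; python3 ax.py c the_forceps:5;python3 -c "
from h import *
s=robot.read_state();print(s['position'],s['time'],s['joint_pos'].round(2))"; python3 plan.py 405 -166 160 88
```

```text
wrist the_forceps 0.97 bbox [251. 112. 264. 207.] c [261.1 145.2] onz0 [ 408. -132.    0.] 88
wrist glass_beaker 0.68 bbox [342. 125. 419. 190.] c [380.6 155. ] onz0 [ 536. -146.    0.] 4182
wrist marker_pen 0.64 bbox [243. 254. 260. 340.] c [250.7 306.3] onz0 [ 390. -329.    0.] 593
the_forceps [ 408.2 -149.6] angle of long axis from x 87.6 L 105.1 W 15.9
[ 405.61776597 -165.76048734  160.3112664 ] 4.3833 [ 0.59  0.19 -0.38  2.14  0.1   0.83  0.11]
d [-0.6 -0.2 -0.3] rv [-0.11 -0.01 -0.  ] n 1
[[0.01,-0.01,-0.02,-0.02,0,0]]
```

View pics/c_wrist.png

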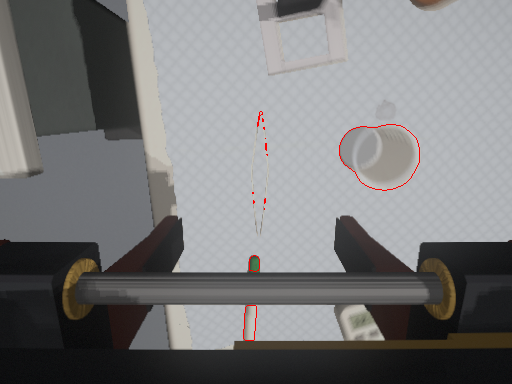

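```bash
python3 - <<'E'
from h import *
C=cam('wrist')
sb={'position':[439.33,-251.10,329.61],'orientation':[1.2092,1.2092,-1.2092]}
B=cam('wrist',sb)
print(onz(C,[[261,111],[259,237],[252,170],[267.5,170]],4).round(1))
for a,b in [((167,176),(261,111)),((249,177.5),(259,237)),((264.5,182),(254.5,255))]: print(tri(B,a,C,b))
E
```

```text
[[ 410.1  -97.1    4. ]
 [ 403.  -235.9    4. ]
 [ 398.3 -158.1    4. ]
 [ 414.9 -158.7    4. ]]
(array([407.81994332, -98.67476177,   8.78656899]), np.float64(5.428064193476232))
(array([ 402.84575074, -234.71301171,    6.98281893]), np.float64(0.35192375787580926))
(array([ 395.44669865, -259.86743611,    2.14862069]), np.float64(3.1185325847261636))
```

```bash
python3 plan.py 406.3 -166.5 4 87.1
```

```text
d [   0.7   -0.7 -156.3] rv [ 0.79 -0.01 -0.  ] n 7
[[0.89,0,0,0.02,0,0],[0.89,0,0,0.02,0,0],[0.89,-0.01,0.01,0.02,0,0],[0.9,0,0,0.02,0,0],[0.89,-0.01,0.01,0.02,0,0],[0.9,0,0,0.02,0,0],[0.89,-0.01,0.01,0.01,0,0]]
```

Call:
{"api": "step_arm", "payload": {
  "motion": [
    [0.9,0,0,0.02,0,0],
    [0.9,0,0,0.02,0,0],
    [0.9,-0.01,0.01,0.02,0,0],
    [0.9,0,0,0.02,0,0],
    [0.9,-0.01,0.01,0.02,0,0],
    [0.9,0,0,0.02,0,0],
    [0.6,-0.01,0.01,0.01,0,0],
    [0.25,0,0,0,0,0]
  ],
  "grip": 0.3
}}

```text
time: 5.05
position: [406.3, -166.5, 2.7]
orientation: [0.039, 1.572, -0.039]
force: [0.1, 0.0, 0.2]
width: 61.7
```

```bash
python3 - <<'E'
from h import *
im=robot.get_image('wrist');cv2.imwrite('pics/d.png',im)
s=robot.read_state();print(s['position'],s['force'],s['width'])
E
```

```text
[ 406.19692041 -166.34530828    2.64187923] [-0.3631509   0.51949831 -0.76322566] 61.56139158137835
```

View pics/d.png

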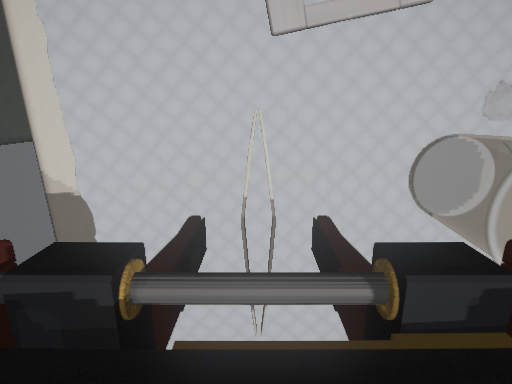

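Call:
{"api": "step_arm", "payload": {
  "motion": [
    [0,0,0,0,0,0],
    [0,0,0,0,0,0],
    [0,0,0,0,0,0],
    [0,0,0,0,0,0],
    [0,0,0,0,0,0],
    [0,0,0,0,0,0]
  ],
  "grip": 1
}}

```text
time: 5.6
position: [406.7, -166.0, 4.4]
orientation: [0.036, 1.57, -0.037]
force: [-0.0, 0.1, -0.2]
width: 25.5
```

Call:
{"api": "step_arm", "payload": {
  "motion": [
    [-0.5,0,0,0,0,0],
    [-1,0,0,0,0,0],
    [-1,0,0,0,0,0],
    [-1,0,0,0,0,0],
    [-1,0,0,0,0,0],
    [-1,0,0,0,0,0],
    [-1,0,0,0,0,0],
    [-1,0,0,0,0,0],
    [-1,0,0,0,0,0]
  ]
}}

```text
time: 6.35
position: [406.0, -165.7, 217.9]
orientation: [0.036, 1.57, -0.036]
force: [-0.3, -0.7, -0.6]
width: 0.6
```

```bash
python3 - <<'E'
from h import *
s=robot.read_state();print(s['position'],s['force'],s['width'],s['time'])
E
python3 plan.py 420 120 300 87.1
```

```text
[ 406.02886393 -165.69599812  217.87674018] [-0.34042899 -0.71213272 -0.64796572] 0.556996242207925 6.35
d [ 14.  285.7  82.1] rv [0.26 0.01 0.01] n 12
[[-0.27,0.95,0,0,0,0],[-0.27,0.95,0,0,0,0],[-0.27,0.95,0,0,0,0],[-0.28,0.95,0,0,0,0],[-0.27,0.96,0,0.01,0,0],[-0.28,0.95,0,0,0,0],[-0.27,0.96,0,0.01,0,0],[-0.28,0.95,0,0,0,0],[-0.27,0.96,0,0.01,0,0],[-0.28,0.95,0.01,0,0,0]]
[[-0.27,0.96,0,0.01,0,0],[-0.28,0.95,0.01,0,0,0]]
```

Call:
{"api": "step_arm", "payload": {
  "motion": [
    [1,0,0,0,0,0],
    [1,0,0,0,0,0],
    [1,0,0,0,0,0],
    [0,0,0,0,0,0]
  ],
  "grip": 0.3
}}

```text
time: 6.68
position: [403.4, -165.0, 138.2]
orientation: [0.038, 1.577, -0.034]
force: [-1.0, -0.4, -0.4]
width: 23.6
```

```bash
python3 - <<'E'
from h import *
im=robot.get_image('wrist');cv2.imwrite('pics/e.png',im)
s=robot.read_state();print(s['position'],s['force'],s['width'])
E
```

```text
[ 404.56080919 -165.24191587  140.04714689] [0.35675197 0.11800711 0.28400869] 27.604119066361296
```

View pics/e.png

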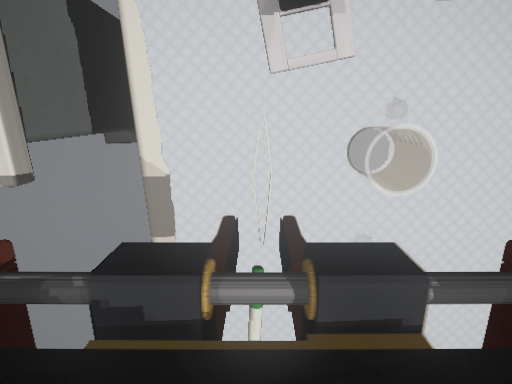

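```bash
python3 - <<'E'
from h import *
C=cam('wrist'); P=onz(C,[[263,113],[263.5,245],[254,175],[272,175]],4);print(P.round(1),(P[0]+P[1])/2,(P[2]+P[3])/2)
d=P[0]-P[1];print(np.degrees(np.arctan2(d[1],d[0])),robot.read_state()['orientation'])
E
python3 plan.py 406.7 -166.0 2.5 87.1
```

```text
[[ 410.8  -98.4    4. ]
 [ 405.5 -235.8    4. ]
 [ 399.1 -158.7    4. ]
 [ 417.3 -159.6    4. ]] [ 408.13055387 -167.1138227     4.        ] [ 408.19343993 -159.15350427    4.        ]
87.80741433522944 [ 0.03728222  1.57491436 -0.03473153]
d [   2.1   -0.8 -137.5] rv [ 0.27 -0.26 -0.09] n 6
[[0.92,-0.01,0.02,0.01,-0.01,0],[0.92,0,0.02,0.01,-0.01,0],[0.92,-0.01,0.02,0.01,-0.01,0],[0.91,0,0.01,0.01,0,0],[0.92,-0.01,0.01,0,-0.01,-0.01],[0.91,0,0.02,0.01,0,0]]
```

Call:
{"api": "step_arm", "payload": {
  "motion": [
    [0.92,0,0.02,0,0,0],
    [0.92,0,0.02,0,0,0],
    [0.92,0,0.01,0,0,0],
    [0.92,0,0.01,0,0,0],
    [0.92,0,0,0,0,0],
    [0.65,0,0,0,0,0],
    [0.25,0,0,0,0,0]
  ],
  "grip": 0.3
}}

```text
time: 7.32
position: [408.0, -166.0, 3.3]
orientation: [0.036, 1.572, -0.036]
force: [-0.3, 0.2, 0.5]
width: 61.2
```

Call:
{"api": "step_arm", "payload": {
  "motion": [
    [0,0,0,0,0,0],
    [0,0,0,0,0,0],
    [0,0,0,0,0,0],
    [0,0,0,0,0,0],
    [0,0,0,0,0,0],
    [0,0,0,0,0,0],
    [0,0,0,0,0,0],
    [0,0,0,0,0,0],
    [0,0,0,0,0,0],
    [0,0,0,0,0,0]
  ],
  "grip": 1
}}

```text
time: 8.15
position: [408.1, -166.1, 4.3]
orientation: [0.036, 1.57, -0.037]
force: [-1.3, 1.3, 6.0]
width: 19.0
```

Call:
{"api": "step_arm", "payload": {
  "motion": [
    [-0.5,0,0,0,0,0],
    [-1,0,0,0,0,0],
    [-1,0,0,0,0,0],
    [-1,0,0,0,0,0],
    [-1,0,0,0,0,0],
    [-1,0,0,0,0,0],
    [-1,0,0,0,0,0],
    [-1,0,0,0,0,0],
    [-1,0,0,0,0,0],
    [-1,0,0,0,0,0]
  ]
}}

```text
time: 8.98
position: [407.4, -165.7, 242.6]
orientation: [0.036, 1.571, -0.036]
force: [1.0, 0.5, -0.1]
width: 19.2
```

```bash
python3 plan.py 420 130 310 87.5
```

```text
d [ 12.6 295.7  67.4] rv [-0.14 -0.02 -0.  ] n 13
[[-0.21,0.91,0,0,0,0],[-0.21,0.91,0,0,0,0],[-0.21,0.91,0,0,0,0],[-0.21,0.91,0,0,0,0],[-0.21,0.91,0,0,0,0],[-0.21,0.91,-0.01,0,0,0],[-0.21,0.91,0,0,0,0],[-0.2,0.91,-0.01,0,0,0],[-0.21,0.91,0,0,0,0],[-0.2,0.91,-0.01,-0.01,0,0]]
[[-0.21,0.91,0,0,0,0],[-0.2,0.91,0,-0.01,0,0],[-0.21,0.92,-0.01,0,0,0]]
```

Call:
{"api": "step_arm", "payload": {
  "motion": [
    [-0.2,0.9,0,0,0,0],
    [-0.2,0.9,0,0,0,0],
    [-0.2,0.9,0,0,0,0],
    [-0.2,0.9,0,0,0,0],
    [-0.2,0.9,0,0,0,0],
    [-0.2,0.9,0,0,0,0],
    [-0.2,0.9,0,0,0,0],
    [-0.2,0.9,0,0,0,0],
    [-0.2,0.9,0,0,0,0],
    [-0.2,0.9,0,0,0,0]
  ]
}}

```text
time: 9.82
position: [417.8, 59.9, 291.5]
orientation: [0.036, 1.571, -0.036]
force: [-0.0, -0.2, -0.6]
width: 19.0
```

Call:
{"api": "step_arm", "payload": {
  "motion": [
    [-0.2,0.9,0,0,0,0],
    [-0.2,0.9,0,0,0,0],
    [-0.2,0.5,0,0,0,0],
    [0,0,0,0,0,0]
  ]
}}

```text
time: 10.15
position: [420.9, 119.4, 307.3]
orientation: [0.034, 1.569, -0.031]
force: [0.8, 0.5, -0.1]
width: 19.1
```

```bash
python3 cut.py f wrist kit_tray,retainer,brown_bottle;python3 -c "
from h import *
s=robot.read_state();print(s['position'],s['orientation'],s['time'],s['width'],s['joint_pos'].round(2))"; python3 ax.py f kit_tray:10
```

```text
wrist kit_tray 0.61 bbox [260.   0. 384. 116.] c [317.3  50.4] onz0 [512. 271.   0.] 8862
wrist retainer 0.96 bbox [248. 193. 305. 262.] c [272.8 221.8] onz0 [440.  11.   0.] 1250
[420.68028901 114.84567471 305.83262063] [ 0.03683049  1.57142042 -0.03815268] 10.35 19.67281552387609 [ 0.3   0.04 -0.72  1.94  0.03  1.17 -0.48]
kit_tray [512.5 265.2] angle of long axis from x 47.1 L 184.4 W 135.2
```

View pics/f_wrist.png

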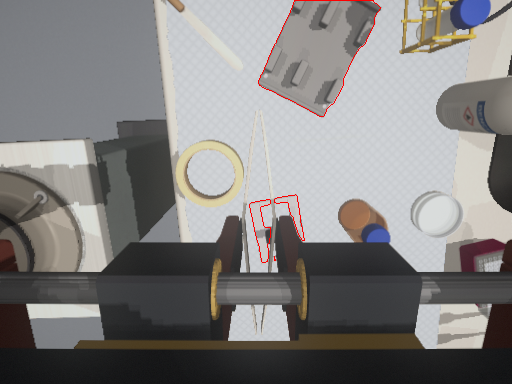

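Call:
{"api": "step_arm", "payload": {
  "motion": [
    [0,0.9,0.4,0,0,0],
    [0,0.9,0.4,0,0,0],
    [0,0.9,0.4,0,0,0],
    [0,0.5,0,0,0,0],
    [0,0,0,0,0,0]
  ]
}}

```text
time: 10.77
position: [454.6, 196.3, 305.9]
orientation: [0.036, 1.572, -0.034]
force: [-0.1, -0.1, 0.5]
width: 19.0
```

```bash
python3 cut.py g wrist kit_tray;python3 -c "
from h import *
s=robot.read_state();print(s['position'],s['orientation'],s['time'],s['width'],s['joint_pos'].round(2))
im=cv2.imread('pics/g_wrist.png');cv2.imwrite('pics/g_zoom.png',cv2.resize(im[0:230,180:450],None,fx=2.5,fy=2.5,interpolation=cv2.INTER_CUBIC))
"; python3 ax.py g kit_tray:10
```

```text
wrist kit_tray 0.83 bbox [240.  33. 359. 170.] c [296.6  99.1] onz0 [514. 281.   0.] 8579
[454.41792259 193.5384225  305.7817121 ] [ 0.03586959  1.57170406 -0.03742182] 10.8667 19.030539035748358 [ 0.17  0.17 -0.77  1.83  0.13  1.19 -0.7 ]
kit_tray [510.5 271.2] angle of long axis from x 63.9 L 168.3 W 118.0
```

View pics/g_zoom.png

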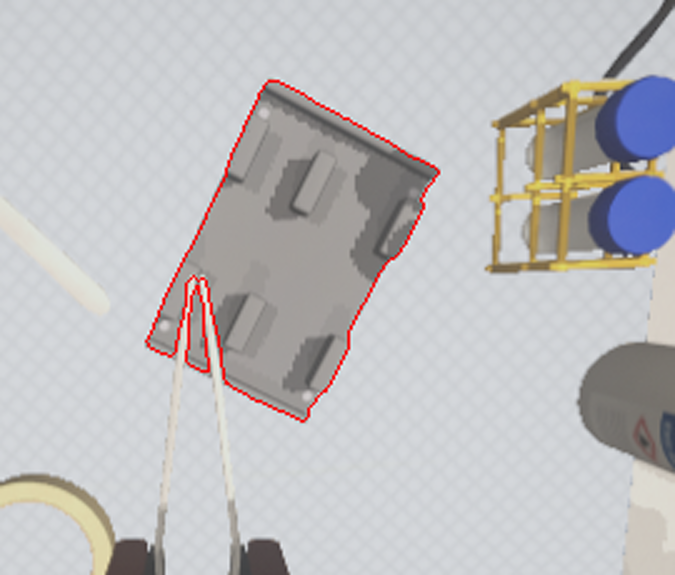

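```bash
python3 -c "
import cv2
from cell import robot
im=robot.get_image('wrist');cv2.imwrite('pics/g2.png',im)
cv2.imwrite('pics/g2_zoom.png',cv2.resize(im[25:175,225:375],None,fx=4,fy=4,interpolation=cv2.INTER_CUBIC))
"
```

```text
(no output)
```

View pics/g2_zoom.png

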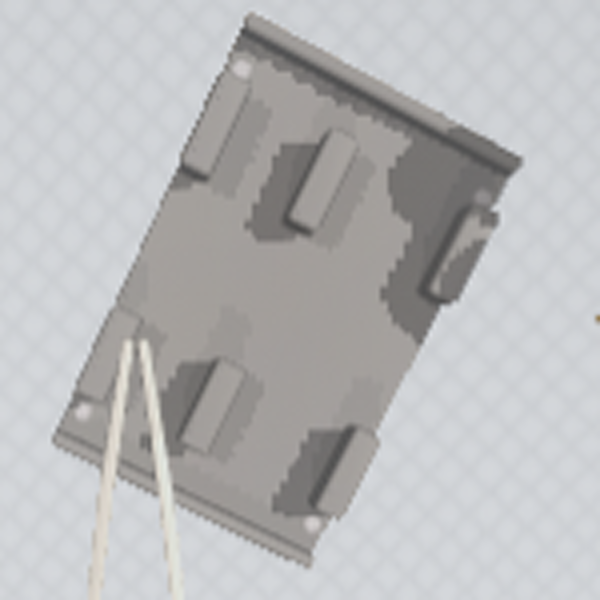

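```bash
python3 - <<'E'
from h import *
from scipy.optimize import least_squares
C=cam('wrist')
z=np.array([[215,128],[324,180],[464,253],[108,354],[214,404],[346,472]])/4+[225,25]-[.4,.4]
M=np.array([[49,-43,24],[7,-43,24],[-49,-43,24],[49,43,24],[7,43,24],[-49,43,24]],float)
def T(p,M):
    c,s=np.cos(p[2]),np.sin(p[2]); return np.c_[p[0]+c*M[:,0]-s*M[:,1],p[1]+s*M[:,0]+c*M[:,1],M[:,2]+p[3]]
for zf in (0,1):
    f=lambda p:(proj(C,T([p[0],p[1],p[2],p[3]*zf],M))-z).ravel()
    r=least_squares(f,[511,268,np.radians(-206+360),0]);print(r.x.round(2),np.degrees(r.x[2]),r.fun.round(1))
    
    W=onz(C,z,24); print(W.round(1)[:,:2].tolist())
    if zf==0:
        im=cv2.imread('pics/g2.png')[25:175,225:375];im=cv2.resize(im,None,fx=4,fy=4,interpolation=cv2.INTER_CUBIC)
        for x0,x1 in [(43,55),(1,13),(-55,-43)]:
            for y0,y1 in[(-60,-26),(26,60)]:
                q=proj(C,T(np.r_[r.x[:3],0],np.array([[x0,y0,24],[x1,y0,24],[x1,y1,24],[x0,y1,24]],float)))
                cv2.polylines(im,[np.int32((q-[225,25]+.4)*4)],True,(0,0,255),1)
        q=proj(C,T(np.r_[r.x[:3],0],np.array([[-55,-82,0],[55,-82,0],[55,82,0],[-55,82,0]],float)))
        cv2.polylines(im,[np.int32((q-[225,25]+.4)*4)],True,(255,0,0),1)
        cv2.imwrite('pics/g3.png',im)
E
```

```text
[510.2  273.48   2.64   0.  ] 151.50859985836908 [ 0.  -1.4 -0.1 -0.2  0.1  0.1 -0.2  0.3 -0.5  0.8  0.6  0.7]
[[487.6, 332.8], [524.7, 314.3], [573.6, 288.0], [446.9, 259.4], [484.3, 240.1], [531.8, 213.4]]
[510.96 273.75   2.64  -6.56] 151.5102841059322 [ 0.3 -0.8 -0.3  0.2 -0.6  0.2  0.4  0.  -0.2  0.4  0.4  0.1]
[[487.6, 332.8], [524.7, 314.3], [573.6, 288.0], [446.9, 259.4], [484.3, 240.1], [531.8, 213.4]]
```

View pics/g3.png

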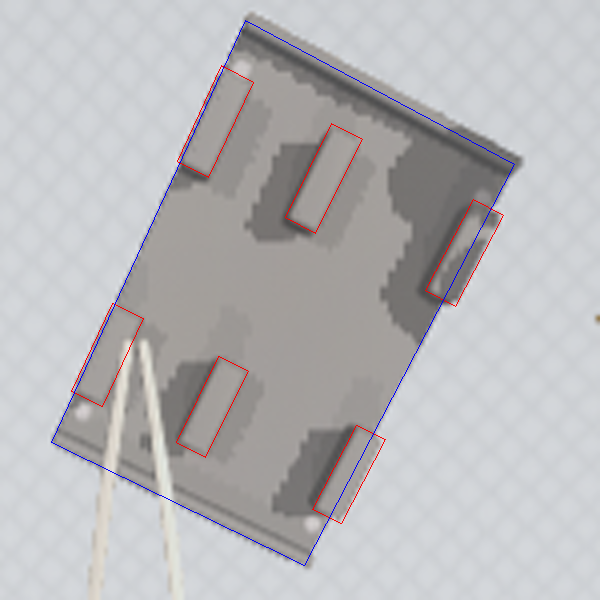

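```bash
python3 - <<'E'
from h import *
im=robot.get_image('scene');cv2.imwrite('pics/s2.png',cv2.resize(im[60:260,60:360],None,fx=2.6,fy=2.6,interpolation=cv2.INTER_CUBIC))
im=robot.get_image('wrist');cv2.imwrite('pics/g4.png',im)
E
```

```text
(no output)
```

View pics/s2.png

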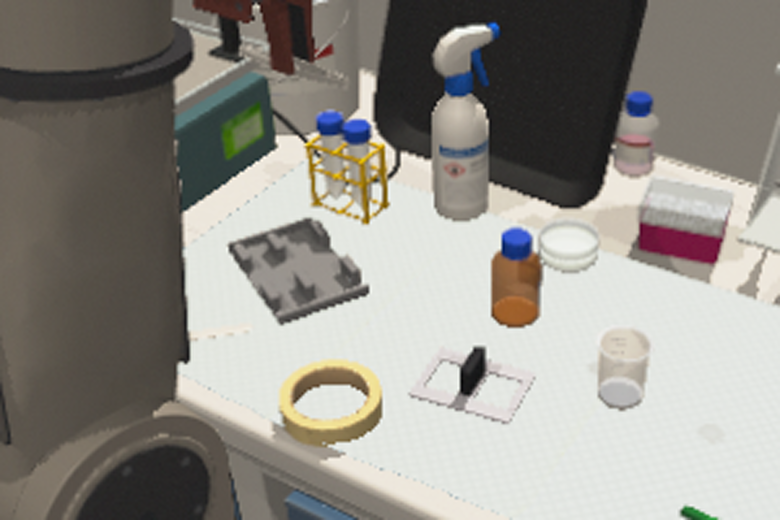

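View pics/g4.png

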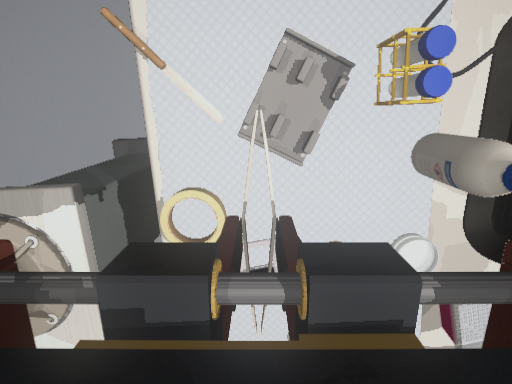

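```bash
python3 - <<'E'
from h import *
C=cam('scene')
z=lambda a:np.array(a)/2.6+60
print('spray base',onz(C,[z([435,208]),z([487,208]),z([461,218])],0).round())
print('rack base',onz(C,[z([308,200]),z([365,222]),z([385,210])],0).round())
print('teal',onz(C,[z([185,210]),z([275,150])],0).round())
# tray check
def T(p,M):
    c,s=np.cos(p[2]),np.sin(p[2]); return np.c_[p[0]+c*M[:,0]-s*M[:,1],p[1]+s*M[:,0]+c*M[:,1],M[:,2]]
p=[510.3,273.5,np.radians(151.5)]
im=cv2.imread('pics/s2.png')
for x0,x1 in [(43,55),(1,13),(-55,-43)]:
  for y0,y1 in[(-60,-26),(26,60)]:
    q=proj(C,T(p,np.array([[x0,y0,24],[x1,y0,24],[x1,y1,24],[x0,y1,24]],float)));cv2.polylines(im,[np.int32((q-60)*2.6)],True,(0,0,255),1)
q=proj(C,T(p,np.array([[-55,-82,0],[55,-82,0],[55,82,0],[-55,82,0]],float)));cv2.polylines(im,[np.int32((q-60)*2.6)],True,(255,0,0),1)
cv2.imwrite('pics/s3.png',cv2.resize(im[200:340,200:400],None,fx=3,fy=3))
E
```

```text
spray base [[705. 209.   0.]
 [738. 153.   0.]
 [703. 169.   0.]]
rack base [[638. 357.   0.]
 [635. 266.   0.]
 [669. 260.  -0.]]
teal [[541. 478.   0.]
 [714. 474.   0.]]
```

View pics/s3.png

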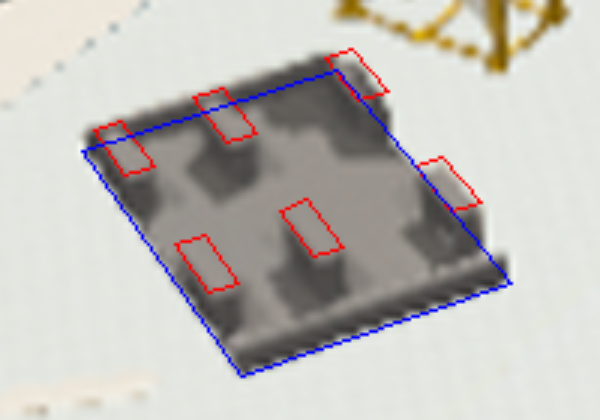

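```bash
python3 plan.py 528.8 263.5 130 61.5
```

```text
d [  74.2   70.5 -176.2] rv [2.573e+01 1.000e-02 7.000e-02] n 9
[[0.78,0.33,0.31,0.48,0,0],[0.78,0.35,0.3,0.48,0,0],[0.78,0.36,0.28,0.48,0,0],[0.78,0.37,0.26,0.47,0,0],[0.78,0.39,0.24,0.48,0,0],[0.79,0.4,0.22,0.47,0,0],[0.78,0.41,0.21,0.48,0,0],[0.79,0.41,0.18,0.47,0,0.01],[0.78,0.42,0.17,0.48,0,0]]
```

Call:
{"api": "step_arm", "payload": {
  "motion": [
    [0.78,0.33,0.31,0.48,0,0],
    [0.78,0.35,0.3,0.48,0,0],
    [0.78,0.36,0.28,0.48,0,0],
    [0.78,0.37,0.26,0.48,0,0],
    [0.78,0.39,0.24,0.48,0,0],
    [0.78,0.4,0.22,0.48,0,0],
    [0.78,0.41,0.21,0.48,0,0],
    [0.78,0.41,0.18,0.48,0,0],
    [0.78,0.42,0.17,0.46,0,0],
    [0,0,0,0,0,0]
  ]
}}

```text
time: 11.85
position: [528.3, 264.1, 127.5]
orientation: [0.389, 1.539, -0.394]
force: [0.0, -0.5, -0.7]
width: 19.2
```

```bash
cat > ov.py <<'E'
from h import *
import sys
P=[510.3,273.5,np.radians(151.5)]
def T(p,M):
    c,s=np.cos(p[2]),np.sin(p[2]); M=np.array(M,float);return np.c_[p[0]+c*M[:,0]-s*M[:,1],p[1]+s*M[:,0]+c*M[:,1],M[:,2]]
if __name__=='__main__':
    n=sys.argv[1]; f=sys.argv[2]; s=robot.read_state();im=robot.get_image(n).copy();C=cam(n,s)
    cv2.imwrite(f'pics/{f}_raw.png',im)
    im=cv2.resize(im,None,fx=1.5,fy=1.5,interpolation=cv2.INTER_CUBIC) if n=='wrist' else im
    k=1.5 if n=='wrist' else 1
    for x0,x1 in [(43,55),(1,13),(-55,-43)]:
      for y0,y1 in[(-60,-26),(26,60)]:
        q=proj(C,T(P,[[x0,y0,24],[x1,y0,24],[x1,y1,24],[x0,y1,24]]));cv2.polylines(im,[np.int32(q*k)],True,(0,0,255),1)
    q=proj(C,T(P,[[-55,-82,0],[55,-82,0],[55,82,0],[-55,82,0]]));cv2.polylines(im,[np.int32(q*k)],True,(255,0,0),1)
    cv2.imwrite(f'pics/{f}.png',im)
    print(s['position'],s['orientation'],s['time'],s['width'])
E
python3 ov.py wrist h1;python3 plan.py 528.8 263.5 130 61.5
```

```text
[528.26852551 264.0875088  127.46072232] [ 0.38893523  1.53857899 -0.39396527] 11.85 19.208189293204267
d [ 0.6 -0.6  0.7] rv [ 0.06 -0.1   0.18] n 1
[[-0.03,-0.01,0.03,0.01,-0.02,0.03]]
```

View pics/h1.png

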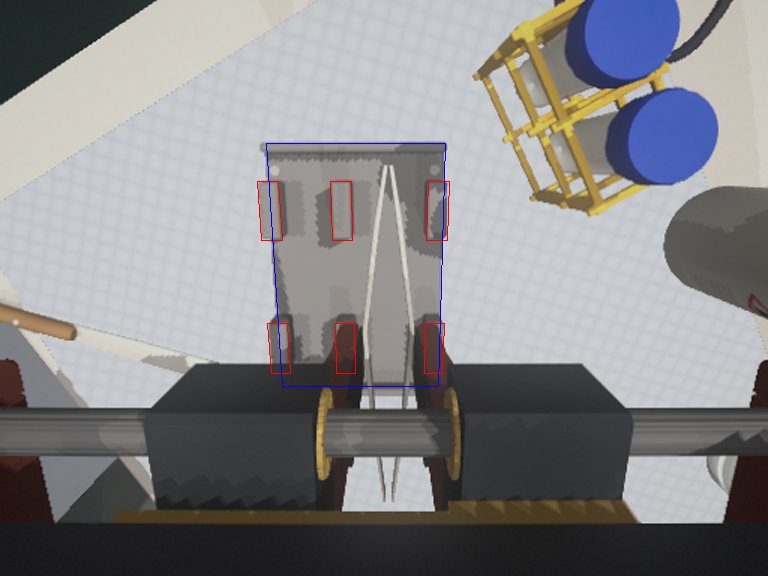

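Call:
{"api": "step_arm", "payload": {
  "motion": [
    [0.9,0,0.02,0,0,0],
    [0.9,0,0,0,0,0],
    [0.9,0,0,0,0,0],
    [0.9,0,0,0,0,0],
    [0.7,0,0,0,0,0],
    [0.4,0,0,0,0,0],
    [0,0,0,0,0,0],
    [0,0,0,0,0,0]
  ]
}}

```text
time: 12.57
position: [529.7, 264.9, 14.5]
orientation: [0.389, 1.535, -0.389]
force: [0.4, 0.4, -0.4]
width: 19.1
```

```bash
python3 ov.py wrist h2
```

```text
[529.70793191 264.91184714  14.45057067] [ 0.38941793  1.53478061 -0.3889187 ] 12.5667 19.11674298010822
```

View pics/h2.png

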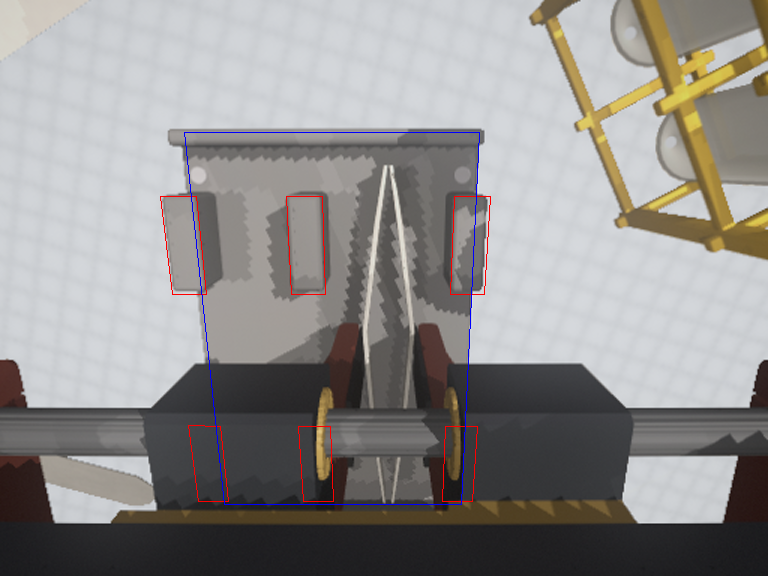

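Call:
{"api": "step_arm", "payload": {
  "motion": [
    [0.12,0,0,0,0,0],
    [0.1,0,0,0,0,0],
    [0,0,0,0,0,0]
  ]
}}

```text
time: 12.87
position: [529.8, 265.4, 8.4]
orientation: [0.39, 1.534, -0.389]
force: [0.6, -0.2, 0.9]
width: 18.9
```

Just in contact or nearly; release with a partial opening.

Call:
{"api": "step_arm", "payload": {
  "motion": [
    [0,0,0,0,0,0],
    [0,0,0,0,0,0],
    [0,0,0,0,0,0],
    [0,0,0,0,0,0],
    [0,0,0,0,0,0]
  ],
  "grip": 0.6
}}

```text
time: 13.28
position: [529.2, 265.2, 7.9]
orientation: [0.389, 1.536, -0.389]
force: [-0.1, 1.0, 0.7]
width: 35.2
```

Call:
{"api": "step_arm", "payload": {
  "motion": [
    [-0.5,0,0,0,0,0],
    [-1,0,0,0,0,0],
    [-1,0,0,0,0,0],
    [-1,0,0,0,0,0],
    [-1,0,0,0,0,0],
    [-1,0,0,0,0,0],
    [0,0,0,0,0,0]
  ]
}}

```text
time: 13.87
position: [531.6, 267.3, 151.5]
orientation: [0.393, 1.529, -0.384]
force: [0.8, 1.7, 0.3]
width: 34.9
```

```bash
python3 ov.py wrist h3; python3 plan.py 440 -150 300 87
```

```text
[531.62794507 267.33900396 151.4835718 ] [ 0.39334471  1.52918232 -0.3840619 ] 13.8667 34.938176748039275
d [ -90.8 -416.5  150.9] rv [-25.44   0.26  -0.23] n 19
[[-0.32,-0.86,0.25,-0.22,0,0],[-0.32,-0.87,0.23,-0.22,0,0],[-0.32,-0.87,0.21,-0.22,0,0],[-0.32,-0.88,0.19,-0.22,0,0],[-0.32,-0.88,0.17,-0.22,0,0],[-0.32,-0.88,0.15,-0.22,0,0],[-0.32,-0.89,0.13,-0.22,0,0],[-0.32,-0.89,0.11,-0.23,0,0],[-0.32,-0.89,0.09,-0.22,0,0],[-0.32,-0.89,0.07,-0.23,0,0]]
[[-0.32,-0.89,0.05,-0.22,0.01,0],[-0.32,-0.9,0.02,-0.23,0,0],[-0.32,-0.9,0,-0.22,0.01,0],[-0.32,-0.9,-0.02,-0.23,0,-0.01],[-0.32,-0.89,-0.04,-0.22,0.01,0],[-0.32,-0.89,-0.06,-0.23,0,-0.01],[-0.32,-0.89,-0.08,-0.22,0.01,0],[-0.33,-0.89,-0.1,-0.23,0,-0.01],[-0.32,-0.89,-0.12,-0.22,0.01,0]]
```

View pics/h3.png

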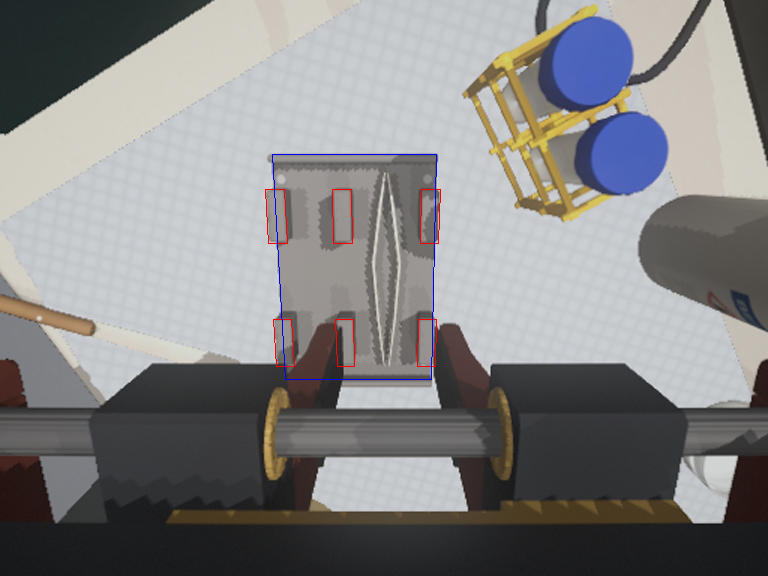

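```bash
python3 plan.py 390 -327 150 84.5
```

```text
d [-140.8 -593.5    0.9] rv [-22.94   0.25  -0.23] n 25
[[-0.01,-0.94,0.25,-0.15,0,0],[0,-0.95,0.24,-0.15,0,0],[-0.01,-0.95,0.22,-0.15,0,0],[0,-0.95,0.21,-0.15,0,0],[-0.01,-0.96,0.19,-0.15,0,0],[0,-0.96,0.18,-0.15,0,0],[-0.01,-0.96,0.17,-0.15,0,0],[0,-0.96,0.15,-0.15,0,0],[-0.01,-0.97,0.13,-0.15,0,0],[0,-0.97,0.12,-0.15,0,0]]
[[-0.01,-0.97,0.1,-0.15,0,0],[0,-0.97,0.09,-0.16,0,0],[-0.01,-0.97,0.07,-0.15,0,0],[0,-0.97,0.06,-0.16,0,0],[-0.01,-0.98,0.04,-0.15,0,0],[0,-0.98,0.03,-0.16,0,0],[-0.01,-0.98,0.01,-0.15,0.01,0],[0,-0.98,-0.01,-0.16,0,0],[-0.01,-0.97,-0.02,-0.15,0.01,0],[0,-0.97,-0.04,-0.16,0,-0.01]]
[[0,-0.98,-0.05,-0.15,0.01,0],[-0.01,-0.97,-0.07,-0.16,0,-0.01],[0,-0.97,-0.09,-0.15,0.01,0],[-0.01,-0.97,-0.1,-0.16,0,-0.01],[0,-0.97,-0.11,-0.15,0.01,0]]
```

Call:
{"api": "step_arm", "payload": {
  "motion": [
    [0,-0.94,0.25,-0.15,0,0],
    [0,-0.95,0.24,-0.15,0,0],
    [0,-0.95,0.22,-0.15,0,0],
    [0,-0.95,0.21,-0.15,0,0],
    [0,-0.96,0.19,-0.15,0,0],
    [0,-0.96,0.18,-0.15,0,0],
    [0,-0.96,0.17,-0.15,0,0],
    [0,-0.96,0.15,-0.15,0,0],
    [0,-0.97,0.13,-0.15,0,0],
    [0,-0.97,0.12,-0.15,0,0]
  ]
}}

```text
time: 14.75
position: [471.6, 26.7, 144.9]
orientation: [0.265, 1.556, -0.266]
force: [0.4, 0.0, 0.5]
width: 35.3
```

Call:
{"api": "step_arm", "payload": {
  "motion": [
    [0,-0.97,0.1,-0.15,0,0],
    [0,-0.97,0.09,-0.16,0,0],
    [0,-0.97,0.07,-0.15,0,0],
    [0,-0.97,0.06,-0.16,0,0],
    [0,-0.98,0.04,-0.15,0,0],
    [0,-0.98,0.03,-0.16,0,0],
    [0,-0.98,0.01,-0.15,0,0],
    [0,-0.98,-0.01,-0.16,0,0],
    [0,-0.97,-0.02,-0.15,0,0],
    [0,-0.97,-0.04,-0.16,0,0]
  ]
}}

```text
time: 15.58
position: [415.4, -210.3, 145.0]
orientation: [0.139, 1.568, -0.138]
force: [-0.4, 0.1, 0.5]
width: 35.5
```

```bash
python3 plan.py 390 -327 150 84.5
```

```text
d [ -25.4 -116.7    5. ] rv [-4.59 -0.07 -0.02] n 5
[[-0.04,-0.95,-0.04,-0.15,0,0],[-0.04,-0.95,-0.05,-0.15,0,0],[-0.04,-0.96,-0.07,-0.16,0,0],[-0.04,-0.95,-0.08,-0.15,-0.01,0],[-0.04,-0.95,-0.09,-0.16,0,0]]
```

Call:
{"api": "step_arm", "payload": {
  "motion": [
    [-0.04,-0.9,-0.05,-0.15,0,0],
    [-0.04,-0.9,-0.05,-0.15,0,0],
    [-0.04,-0.9,-0.07,-0.15,0,0],
    [-0.04,-0.9,-0.08,-0.15,0,0],
    [-0.04,-0.7,-0.08,-0.15,0,0],
    [0,0,0,0,0,0]
  ],
  "grip": 0.4
}}

```text
time: 16.08
position: [390.6, -318.0, 149.9]
orientation: [0.081, 1.57, -0.081]
force: [0.1, -0.4, -0.1]
width: 53.0
```

```bash
python3 cut.py i wrist marker_pen,bench_timer,glass_beaker; python3 ax.py i marker_pen:8;python3 -c "
from h import *
s=robot.read_state();print(s['position'],s['orientation'],s['time'],s['joint_pos'].round(2))"
```

```text
wrist marker_pen 0.91 bbox [252. 120. 268. 251.] c [259.6 181.5] onz0 [ 391. -322.    0.] 1744
wrist bench_timer 0.77 bbox [357. 153. 435. 231.] c [395.  191.9] onz0 [ 534. -348.    0.] 4237
marker_pen [ 392.5 -320.9] angle of long axis from x 85.0 L 138.2 W 15.4
[ 392.68754745 -313.04360888  150.11868836] [ 0.07704088  1.56996085 -0.07555456] 16.2833 [ 1.    0.33 -0.54  2.    0.22  0.86  0.24]
```

View pics/i_wrist.png

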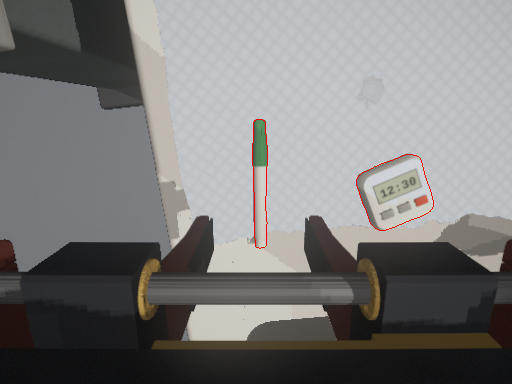

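```bash
python3 cut.py j wrist marker_pen,bench_timer; python3 ax.py j marker_pen:8 bench_timer:15;python3 -c "
from h import *
s=robot.read_state();print(s['position'],s['orientation'],s['time'],s['joint_pos'].round(2))"; python3 plan.py 391.5 -326 5 85
```

```text
wrist marker_pen 0.7 bbox [248. 124. 267. 253.] c [258.2 187. ] onz0 [ 391. -323.    0.] 1844
wrist bench_timer 0.86 bbox [355. 155. 430. 236.] c [392.9 197.4] onz0 [ 535. -348.    0.] 4164
marker_pen [ 390.8 -326.1] angle of long axis from x 84.9 L 138.3 W 16.9
bench_timer [ 529.  -345.1] angle of long axis from x 113.9 L 73.4 W 70.9
[ 392.89562935 -313.33108706  150.36344672] [ 0.07609528  1.56962085 -0.0755916 ] 16.4333 [ 1.    0.33 -0.54  2.    0.22  0.86  0.25]
d [  -1.4  -12.7 -145.4] rv [-0.53 -0.01 -0.02] n 6
[[0.97,-0.09,0,-0.01,0,0],[0.97,-0.08,0,-0.02,0,0],[0.97,-0.09,0,-0.01,0,0],[0.97,-0.08,0,-0.02,0,0],[0.97,-0.09,0,-0.01,0,0],[0.96,-0.08,-0.01,-0.02,0,0]]
```

Call:
{"api": "step_arm", "payload": {
  "motion": [
    [0.95,-0.09,0,-0.01,0,0],
    [0.95,-0.09,0,-0.02,0,0],
    [0.95,-0.09,-0.01,-0.01,0,0],
    [0.95,-0.09,-0.01,-0.02,0,0],
    [0.95,-0.08,-0.01,-0.01,0,0],
    [0.75,-0.08,0,0,0,0],
    [0.35,0,0,0,0,0],
    [0,0,0,0,0,0],
    [0,0,0,0,0,0]
  ]
}}

```text
time: 17.18
position: [391.0, -326.9, 4.4]
orientation: [0.071, 1.57, -0.071]
force: [0.1, -0.3, 0.3]
width: 52.6
```

Call:
{"api": "step_arm", "payload": {
  "motion": [
    [0,0,0,0,0,0],
    [0,0,0,0,0,0],
    [0,0,0,0,0,0],
    [0,0,0,0,0,0],
    [0,0,0,0,0,0],
    [0,0,0,0,0,0],
    [0,0,0,0,0,0],
    [0,0,0,0,0,0],
    [0,0,0,0,0,0]
  ],
  "grip": 1
}}

```text
time: 17.93
position: [390.6, -327.6, 4.4]
orientation: [0.071, 1.57, -0.072]
force: [-1.7, 0.2, 5.9]
width: 14.5
```

Call:
{"api": "step_arm", "payload": {
  "motion": [
    [-0.5,0,0,0,0,0],
    [-1,0,0,0,0,0],
    [-1,0,0,0,0,0],
    [-1,0,0,0,0,0],
    [-1,0,0,0,0,0],
    [-1,0,0,0,0,0],
    [-0.5,0.3,0,0,0,0]
  ]
}}

```text
time: 18.52
position: [392.1, -321.5, 157.5]
orientation: [0.071, 1.566, -0.075]
force: [1.1, -1.8, -0.7]
width: 14.4
```

```bash
python3 plan.py 485.7 286 140 61.5
```

```text
d [ 93.6 607.5 -17.5] rv [23.18  0.23  0.11] n 25
[[0.03,0.98,0.06,0.15,0,0],[0.03,0.98,0.04,0.15,0,0],[0.03,0.98,0.03,0.15,0,0],[0.03,0.98,0.01,0.16,0,0],[0.02,0.98,0,0.15,0,0],[0.03,0.98,-0.02,0.16,0,0],[0.02,0.98,-0.04,0.15,0,0],[0.03,0.98,-0.05,0.16,0,0],[0.02,0.98,-0.07,0.15,0,0],[0.03,0.98,-0.08,0.16,0,0]]
[[0.02,0.98,-0.1,0.15,0,0],[0.03,0.98,-0.12,0.16,0,0],[0.02,0.98,-0.13,0.15,0,0],[0.03,0.97,-0.15,0.16,0,0],[0.02,0.97,-0.16,0.15,0,0],[0.03,0.97,-0.18,0.16,0,0],[0.02,0.97,-0.19,0.15,0,0],[0.03,0.96,-0.21,0.16,0,0],[0.02,0.96,-0.23,0.15,0.01,0],[0.03,0.95,-0.24,0.16,0,0]]
[[0.02,0.95,-0.26,0.15,0.01,0],[0.03,0.95,-0.27,0.16,0,0],[0.02,0.94,-0.29,0.15,0.01,0],[0.03,0.94,-0.3,0.16,0.01,0.01],[0.03,0.93,-0.31,0.15,0,0]]
```

Call:
{"api": "step_arm", "payload": {
  "motion": [
    [0.02,0.98,0.06,0.15,0,0],
    [0.02,0.98,0.04,0.15,0,0],
    [0.02,0.98,0.03,0.15,0,0],
    [0.02,0.98,0.01,0.16,0,0],
    [0.02,0.98,0,0.15,0,0],
    [0.02,0.98,-0.02,0.16,0,0],
    [0.02,0.98,-0.04,0.15,0,0],
    [0.02,0.98,-0.05,0.16,0,0],
    [0.02,0.98,-0.07,0.15,0,0],
    [0.02,0.98,-0.08,0.16,0,0]
  ]
}}

```text
time: 19.35
position: [427.5, -75.7, 149.1]
orientation: [0.198, 1.562, -0.199]
force: [0.3, 0.0, -0.1]
width: 14.6
```

Call:
{"api": "step_arm", "payload": {
  "motion": [
    [0.02,0.98,-0.1,0.15,0,0],
    [0.02,0.98,-0.12,0.16,0,0],
    [0.02,0.98,-0.13,0.15,0,0],
    [0.02,0.97,-0.15,0.16,0,0],
    [0.02,0.97,-0.16,0.15,0,0],
    [0.02,0.97,-0.18,0.16,0,0],
    [0.02,0.97,-0.19,0.15,0,0],
    [0.02,0.96,-0.21,0.16,0,0],
    [0.02,0.96,-0.23,0.15,0,0],
    [0.02,0.95,-0.24,0.16,0,0]
  ]
}}

```text
time: 20.18
position: [464.2, 167.5, 144.0]
orientation: [0.325, 1.547, -0.326]
force: [0.3, -0.3, 0.2]
width: 15.1
```

```bash
python3 plan.py 485.7 286 140 61.5
```

```text
d [ 21.5 118.5  -4. ] rv [ 4.72 -0.03  0.03] n 5
[[0.03,0.94,-0.22,0.16,0,0],[0.03,0.93,-0.24,0.16,0,0],[0.03,0.93,-0.26,0.16,0,0],[0.03,0.92,-0.27,0.15,0,0],[0.04,0.93,-0.29,0.16,-0.01,0.01]]
```

Call:
{"api": "step_arm", "payload": {
  "motion": [
    [0.02,0.93,-0.22,0.16,0,0],
    [0.02,0.93,-0.24,0.16,0,0],
    [0.02,0.93,-0.26,0.16,0,0],
    [0.02,0.9,-0.27,0.16,0,0],
    [0.02,0.8,-0.29,0.15,0,0],
    [0,0,0,0,0,0],
    [0,0,0,0,0,0]
  ]
}}

```text
time: 20.77
position: [483.6, 282.5, 141.4]
orientation: [0.388, 1.537, -0.388]
force: [0.2, -0.7, -0.0]
width: 14.8
```

```bash
python3 ov.py wrist k1; python3 plan.py 485.7 286 140 61.5
```

```text
[483.55623215 282.48080614 141.40425852] [ 0.38765592  1.53695523 -0.38766969] 20.7667 14.842130117317359
d [ 1.8  5.  -1.3] rv [ 0.08 -0.03  0.07] n 1
[[0.05,0.21,-0.03,0.01,0,0.01]]
```

View pics/k1.png

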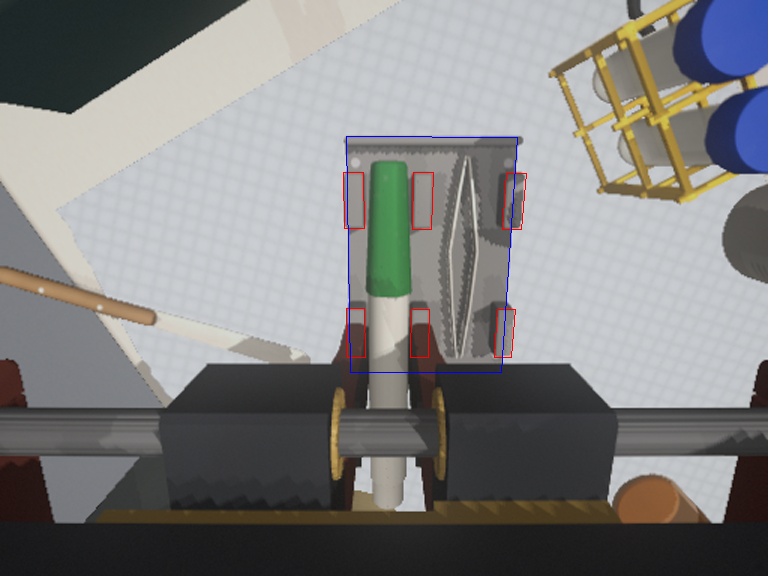

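Call:
{"api": "step_arm", "payload": {
  "motion": [
    [0.9,0.15,0,0,0,0],
    [0.9,0,0,0,0,0],
    [0.9,0,0,0,0,0],
    [0.9,0,0,0,0,0],
    [0.7,0,0,0,0,0],
    [0.4,0,0,0,0,0],
    [0.3,0,0,0,0,0],
    [0,0,0,0,0,0],
    [0,0,0,0,0,0]
  ]
}}

```text
time: 21.57
position: [486.8, 284.2, 17.1]
orientation: [0.39, 1.535, -0.39]
force: [0.4, -0.7, 2.0]
width: 14.5
```

```bash
python3 ov.py wrist k2; python3 plan.py 485.2 285.9 9 61.5
```

```text
[486.8226536  284.22180246  17.12167431] [ 0.39037643  1.53498844 -0.39014633] 21.5667 14.507393215758457
d [-1.9  1.3 -8.5] rv [-0.02  0.04 -0.06] n 1
[[0.34,0.01,-0.09,0,0.01,-0.01]]
```

View pics/k2.png

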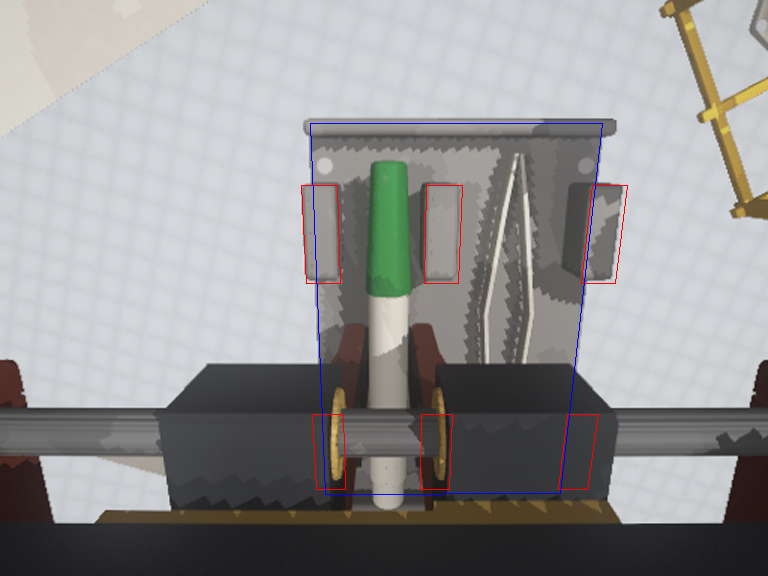

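```bash
python3 - <<'E'
from ov import *
C=cam('wrist')
c,s=np.cos(P[2]),np.sin(P[2])
for uv in [(388,161),(388,506)]:
    w=onz(C,[np.array(uv)/1.5],20.7)[0]; d=w[:2]-P[:2]; print(w.round(1),'tray xy',c*d[0]+s*d[1],-s*d[0]+c*d[1])
E
```

```text
[520.2 346.   20.7] tray xy 25.879100620499823 -68.44278334351874
[453.9 223.9  20.7] tray xy 25.917504061603736 70.5200148624753
```

Call:
{"api": "step_arm", "payload": {
  "motion": [
    [0.15,0,-0.08,0,0,0],
    [0.12,0,0,0,0,0],
    [0,0,0,0,0,0],
    [0,0,0,0,0,0]
  ]
}}

```text
time: 21.95
position: [484.8, 285.4, 10.0]
orientation: [0.39, 1.535, -0.39]
force: [-0.4, 0.0, -0.2]
width: 14.6
```

Call:
{"api": "step_arm", "payload": {
  "motion": [
    [0.07,0,0,0,0,0],
    [0,0,0,0,0,0],
    [0,0,0,0,0,0]
  ]
}}

```text
time: 22.2
position: [485.1, 285.6, 8.5]
orientation: [0.39, 1.535, -0.39]
force: [-0.4, -1.2, 3.9]
width: 14.8
```

Call:
{"api": "step_arm", "payload": {
  "motion": [
    [0,0,0,0,0,0],
    [0,0,0,0,0,0],
    [0,0,0,0,0,0],
    [0,0,0,0,0,0],
    [0,0,0,0,0,0]
  ],
  "grip": 0.68
}}

```text
time: 22.62
position: [484.7, 285.3, 8.0]
orientation: [0.39, 1.536, -0.39]
force: [-0.1, 0.7, 0.1]
width: 28.2
```

Call:
{"api": "step_arm", "payload": {
  "motion": [
    [-0.5,0,0,0,0,0],
    [-1,0,0,0,0,0],
    [-1,0,0,0,0,0],
    [-1,0,0,0,0,0],
    [-1,0,0,0,0,0],
    [-1,0,0,0,0,0],
    [0,0,0,0,0,0]
  ]
}}

```text
time: 23.2
position: [486.9, 287.6, 151.4]
orientation: [0.394, 1.53, -0.385]
force: [1.3, 0.4, 0.8]
width: 28.3
```

```bash
python3 ov.py wrist k3; python3 plan.py 445 -4 190 12
```

```text
[486.92673947 287.58365328 151.39057952] [ 0.3941838   1.52962889 -0.38479457] 23.2 28.344738711850695
d [ -41.2 -290.6   40.9] rv [49.5   0.05 -0.34] n 12
[[-0.14,-0.92,0.34,0.69,0,0],[-0.14,-0.89,0.41,0.69,0,-0.01],[-0.14,-0.86,0.47,0.69,0,0],[-0.14,-0.82,0.53,0.69,0,-0.01],[-0.14,-0.78,0.59,0.69,0,0],[-0.14,-0.74,0.64,0.69,0,-0.01],[-0.14,-0.69,0.7,0.68,0,0],[-0.13,-0.64,0.74,0.69,0,-0.01],[-0.14,-0.58,0.79,0.68,0,0],[-0.13,-0.52,0.82,0.69,0,-0.01]]
[[-0.14,-0.46,0.86,0.68,0,0],[-0.13,-0.4,0.89,0.69,0.01,-0.01]]
```

View pics/k3.png

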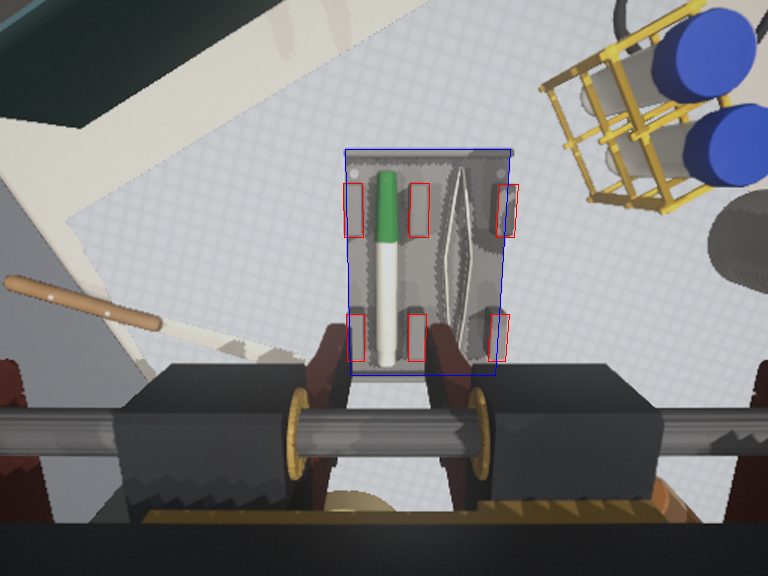

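```bash
python3 - <<'E'
from h import *
B=cam('wrist',{'position':[439.33,-251.10,329.61],'orientation':[1.2092,1.2092,-1.2092]})
q=np.array([[152,205],[294,181],[320,281],[184,302]])/2.2+[0,40]
P=onz(B,q,5);print(P.round(1),P.mean(0))
for i in range(4):
    d=P[(i+1)%4]-P[i];print(np.degrees(np.arctan2(d[1],d[0])),np.linalg.norm(d))
E
```

```text
[[474.8  52.9   5. ]
 [491.6 -52.9   5. ]
 [418.5 -65.    5. ]
 [402.6  39.8   5. ]] [446.86473498  -6.30545062   5.        ]
-81.00198726816438 107.12903525067811
-170.6474778628499 74.01925778201108
98.67054457004575 105.93013352788566
10.292280659239667 73.43114558758684
```

Call:
{"api": "step_arm", "payload": {
  "motion": [
    [-0.14,-0.92,0.34,0.72,0,0],
    [-0.14,-0.89,0.41,0.72,0,0],
    [-0.14,-0.86,0.47,0.72,0,0],
    [-0.14,-0.82,0.53,0.72,0,0],
    [-0.14,-0.78,0.59,0.72,0,0],
    [-0.14,-0.74,0.64,0.72,0,0],
    [-0.14,-0.69,0.7,0.72,0,0],
    [-0.14,-0.64,0.74,0.72,0,0],
    [-0.14,-0.58,0.79,0.72,0,0],
    [-0.14,-0.52,0.82,0.72,0,0]
  ],
  "grip": 0.35
}}

```text
time: 24.08
position: [445.9, 42.4, 180.4]
orientation: [0.973, 1.343, -0.974]
force: [0.4, 0.7, 0.8]
width: 56.8
```

Call:
{"api": "step_arm", "payload": {
  "motion": [
    [0,-0.42,0.86,0.72,0,0],
    [0,-0.36,0.89,0.72,0,0],
    [0,0,0,0,0,0],
    [0,0,0,0,0,0]
  ]
}}

```text
time: 24.42
position: [439.6, -5.0, 180.3]
orientation: [1.085, 1.284, -1.087]
force: [-0.3, 0.6, 0.2]
width: 57.0
```

```bash
python3 cut.py l wrist retainer,glass_beaker,bench_timer,brown_bottle; python3 ax.py l retainer:4; python3 plan.py 447 -6 190 9.5
python3 -c "
import cv2
im=cv2.imread('pics/l_wrist.png');cv2.imwrite('pics/l_zoom.png',cv2.resize(im,None,fx=1.5,fy=1.5))"
```

```text
wrist retainer 0.91 bbox [207. 128. 308. 199.] c [256.7 162.8] onz0 [450.  -1.   0.] 4373
wrist glass_beaker 0.67 bbox [366.  98. 452. 162.] c [411.2 129.9] onz0 [ 516. -166.    0.] 4097
wrist brown_bottle 0.63 bbox [225.   1. 287.  71.] c [256.   32.8] onz0 [585.  22.   0.] 4008
retainer [451.1   0.9] angle of long axis from x 100.7 L 112.9 W 82.1
d [ 6.6 -3.3  9.4] rv [ 0.29 -0.02  0.  ] n 1
[[-0.38,0.24,0.18,0.05,0,0]]
```

View pics/l_zoom.png

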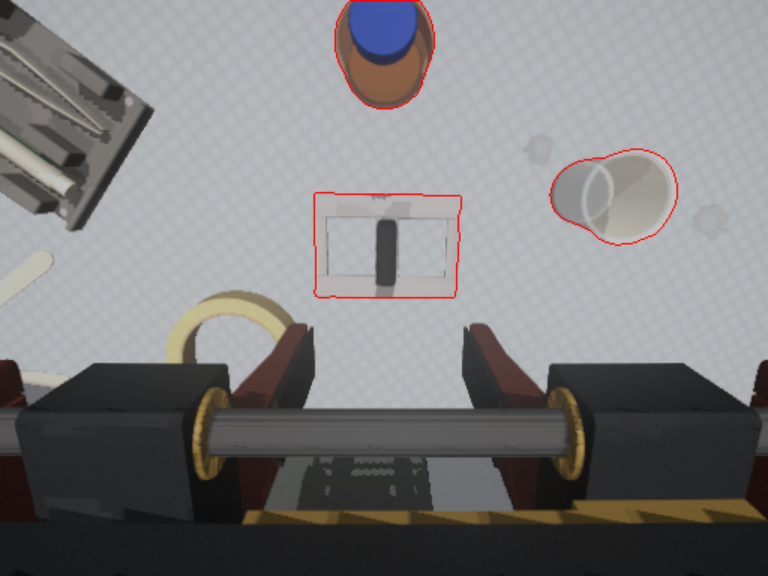

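```bash
python3 - <<'E'
from h import *
B=cam('wrist')
P=onz(B,np.array([[314,193],[462,196],[457,298],[315,297]])/1.5,4);print(P.round(1),P.mean(0))
for i in range(4):
    d=P[(i+1)%4]-P[i];print(np.degrees(np.arctan2(d[1],d[0])),np.linalg.norm(d))
b=onz(B,np.array([[386.5,221],[386.5,283]])/1.5,38);print(b,b.mean(0))
print(robot.read_state()['position'],robot.read_state()['orientation'])
E
```

```text
[[480.3  59.1   4. ]
 [496.7 -48.9   4. ]
 [419.4 -61.5   4. ]
 [401.3  48.    4. ]] [449.43903477  -0.82474301   4.        ]
-81.3487613614564 109.23918539918192
-170.73103674683304 78.3926097978766
99.3709566476483 110.95429852830968
8.032786843822247 79.78641182969153
[[472.88915917   3.5060732   38.        ]
 [430.45191816  -3.78687241  38.        ]] [ 4.51670539e+02 -1.40399603e-01  3.80000000e+01]
[440.41713046  -2.68655502 180.59052355] [ 1.08259022  1.28557095 -1.08222394]
```

```bash
python3 plan.py 449.6 -1 75 9.0
```

```text
d [   9.2    1.7 -105.6] rv [ 0.79 -0.02  0.  ] n 5
[[0.84,0.07,0,0.03,0,0],[0.85,0.08,0,0.03,0,0],[0.84,0.07,0,0.02,0,0],[0.85,0.08,0,0.03,0,0],[0.84,0.07,0,0.02,0,0]]
```

Call:
{"api": "step_arm", "payload": {
  "motion": [
    [0.85,0.08,0,0.03,0,0],
    [0.85,0.08,0,0.03,0,0],
    [0.85,0.08,0,0.02,0,0],
    [0.85,0.08,0,0.03,0,0],
    [0.8,0.05,0,0.02,0,0],
    [0,0,0,0,0,0],
    [0,0,0,0,0,0],
    [0,0,0,0,0,0]
  ]
}}

```text
time: 25.33
position: [450.0, -1.7, 76.4]
orientation: [1.094, 1.279, -1.093]
force: [0.6, 0.6, -0.3]
width: 57.0
```

```bash
python3 - <<'E'
from h import *
s=robot.read_state();print(s['position'])
im=robot.get_image('wrist');cv2.imwrite('pics/m.png',cv2.resize(im,None,fx=1.5,fy=1.5,interpolation=cv2.INTER_CUBIC))
E
```

```text
[450.00047216  -1.74281661  76.4346544 ]
```

View pics/m.png

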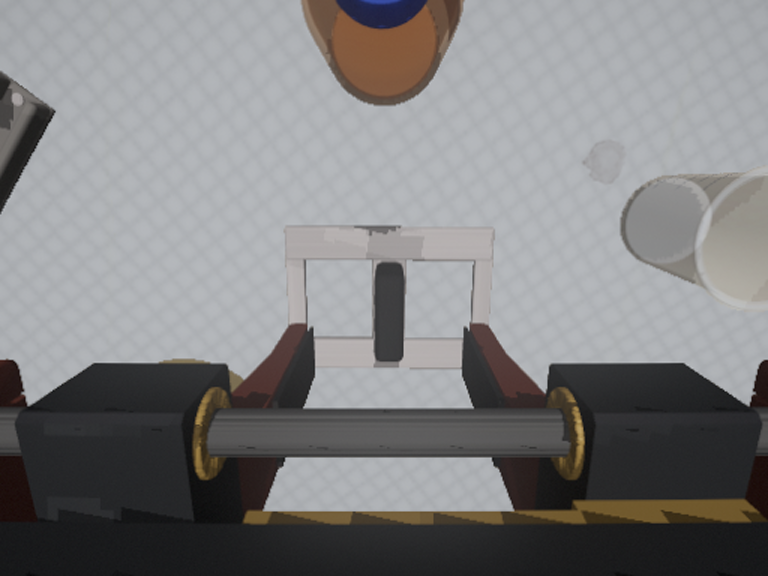

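```bash
python3 - <<'E'
from h import *
B=cam('wrist')
P=onz(B,np.array([[286,227],[493,228],[493,260],[286,260]])/1.5,5);print(P.round(1))
for i,j in ((0,1),(3,2)):
    d=P[j]-P[i];print(np.degrees(np.arctan2(d[1],d[0])),np.linalg.norm(d))
m=(P[0]+P[1])/2; a=np.radians(9);print('c',m-40*np.array([np.cos(a),np.sin(a),0]))
b=onz(B,np.array([[389,263],[389,361]])/1.5,38);print(b,b.mean(0))
p=onz(B,np.array([[381,106]])/1.5,0);print('bottle front base',p, 'beaker base edges',onz(B,np.array([[621,220],[648,265]])/1.5,0))
print(robot.read_state()['position'],robot.read_state()['orientation'])
E
python3 plan.py 450 -1 13 9
```

```text
[[479.8  55.9   5. ]
 [495.9 -50.3   5. ]
 [479.4 -53.9   5. ]
 [462.4  54.1   5. ]]
-81.36471149948954 107.42569731854071
-81.09126743626587 109.36154576288344
c [448.34038156  -3.49549715   5.        ]
[[475.91424003   1.27705224  38.        ]
 [428.45671203  -6.19992014  38.        ]] [452.18547603  -2.46143395  38.        ]
bottle front base [[546.28532727  16.26706113   0.        ]] beaker base edges [[ 5.10237461e+02 -1.17829120e+02  2.84217094e-14]
 [ 4.88981561e+02 -1.39278514e+02  2.84217094e-14]]
[450.30367997  -1.86842625  76.75281311] [ 1.09460647  1.27753598 -1.09255356]
d [ -0.3   0.9 -63.8] rv [-0.08  0.01 -0.1 ] n 3
[[0.85,0,-0.01,0,0,-0.01],[0.85,0,-0.01,-0.01,0,0],[0.85,-0.01,-0.02,0,0,-0.01]]
```

Call:
{"api": "step_arm", "payload": {
  "motion": [
    [0.85,0,0.03,0,0,0],
    [0.85,0,0,0,0,0],
    [0.6,0,0,0,0,0],
    [0.25,0,0,0,0,0],
    [0,0,0,0,0,0]
  ]
}}

```text
time: 25.8
position: [449.5, -3.0, 11.8]
orientation: [1.094, 1.279, -1.095]
force: [-0.4, 0.7, -0.6]
width: 57.3
```

Call:
{"api": "step_arm", "payload": {
  "motion": [
    [0,0,0,0,0,0],
    [0,0,0,0,0,0],
    [0,0,0,0,0,0],
    [0,0,0,0,0,0],
    [0,0,0,0,0,0],
    [0,0,0,0,0,0],
    [0,0,0,0,0,0],
    [0,0,0,0,0,0],
    [0,0,0,0,0,0],
    [0,0,0,0,0,0]
  ],
  "grip": 1
}}

```text
time: 26.63
position: [449.7, -3.0, 12.1]
orientation: [1.094, 1.278, -1.094]
force: [-1.1, 0.3, 4.9]
width: 13.7
```

```bash
python3 - <<'E'
from h import *
s=robot.read_state();print(s['position'],s['orientation'],s['width'])
im=robot.get_image('wrist');cv2.imwrite('pics/m2.png',cv2.resize(im,None,fx=1.5,fy=1.5,interpolation=cv2.INTER_CUBIC))
E
```

```text
[449.70711314  -3.00722334  12.07201797] [ 1.09432295  1.27830085 -1.09420264] 13.677668693824295
```

View pics/m2.png

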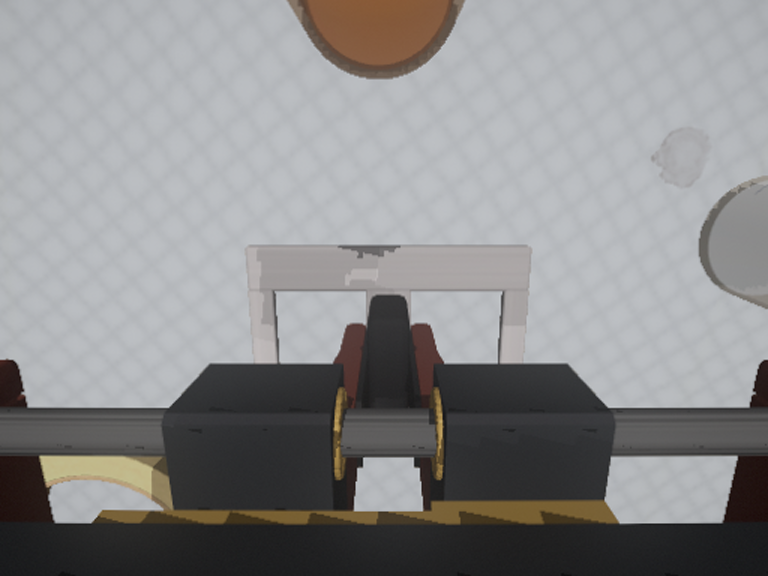

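```bash
python3 - <<'E'
from h import *
B=cam('wrist');p,r=tool()
P=onz(B,np.array([[247,246],[530,246],[388,246],[249,290],[528,290]])/1.5,5)
print((r.inv().apply(P-p)).round(1))
E
python3 plan.py 449.7 -3 130 9
```

```text
[[  7.1  38.9 -53.1]
 [  7.1  38.9  54.3]
 [  7.1  38.9   0.4]
 [  7.1  21.6 -53.7]
 [  7.1  21.6  54.8]]
d [ -0.    0.  117.9] rv [-0.12  0.01 -0.01] n 5
[[-0.94,0,0,0,0,0],[-0.94,0,0,-0.01,0,0],[-0.95,0,0,0,0,0],[-0.94,0,0,-0.01,0,0],[-0.95,0,0,0,0,0]]
```

Call:
{"api": "step_arm", "payload": {
  "motion": [
    [-0.5,0,0,0,0,0],
    [-0.9,0,0,0,0,0],
    [-0.9,0,0,0,0,0],
    [-0.9,0,0,0,0,0],
    [-0.6,0,0,0,0,0],
    [0,0,0,0,0,0]
  ]
}}

```text
time: 27.18
position: [451.3, -3.0, 109.2]
orientation: [1.096, 1.275, -1.091]
force: [0.3, -0.7, -1.0]
width: 13.4
```

```bash
python3 plan.py 509.8 272.6 110 61.5 0.8
```

```text
d [ 58.5 275.6   0.8] rv [-52.64   0.17  -0.22] n 15
[[0,0.27,-0.7,-0.58,0,0],[0,0.31,-0.68,-0.59,0,0],[0,0.35,-0.66,-0.58,0,0],[0,0.39,-0.64,-0.59,0,0],[0,0.43,-0.62,-0.58,0,0],[0,0.47,-0.59,-0.59,0,0],[0,0.5,-0.56,-0.58,0,0],[0,0.53,-0.53,-0.59,0,0],[0,0.57,-0.49,-0.58,0,0],[0,0.6,-0.46,-0.59,0.01,0]]
[[0,0.62,-0.42,-0.58,0.01,-0.01],[-0.01,0.65,-0.38,-0.59,0,0],[0,0.67,-0.35,-0.58,0.01,-0.01],[-0.01,0.69,-0.3,-0.59,0,0],[0,0.7,-0.26,-0.58,0.01,-0.01]]
```

Call:
{"api": "step_arm", "payload": {
  "motion": [
    [0,0.27,-0.7,-0.58,0,0],
    [0,0.31,-0.68,-0.59,0,0],
    [0,0.35,-0.66,-0.58,0,0],
    [0,0.39,-0.64,-0.59,0,0],
    [0,0.43,-0.62,-0.58,0,0],
    [0,0.47,-0.59,-0.59,0,0],
    [0,0.5,-0.56,-0.58,0,0],
    [0,0.53,-0.53,-0.59,0,0],
    [0,0.57,-0.49,-0.58,0,0],
    [0,0.6,-0.46,-0.59,0,0]
  ]
}}

```text
time: 28.02
position: [489.0, 182.5, 106.9]
orientation: [0.623, 1.48, -0.623]
force: [0.7, 0.3, -0.8]
width: 13.8
```

Call:
{"api": "step_arm", "payload": {
  "motion": [
    [0,0.62,-0.42,-0.58,0,0],
    [0,0.65,-0.38,-0.59,0,0],
    [0,0.67,-0.35,-0.58,0,0],
    [0,0.69,-0.3,-0.59,0,0],
    [0,0.6,-0.26,-0.58,0,0],
    [0,0,0,0,0,0],
    [0,0,0,0,0,0]
  ]
}}

```text
time: 28.6
position: [506.4, 271.7, 106.7]
orientation: [0.389, 1.536, -0.388]
force: [-0.1, -0.5, -1.4]
width: 14.0
```

```bash
python3 ov.py wrist n1; python3 plan.py 509.8 272.6 50 61.5 0.8
```

```text
[506.43278353 271.70873876 106.68015638] [ 0.38861718  1.53630366 -0.38826792] 28.6 14.040664338536901
d [  3.3   2.3 -56.5] rv [ 0.   -0.01  0.06] n 3
[[0.75,0.05,0.02,0,0,0],[0.76,0.05,0.03,0,0,0],[0.75,0.05,0.02,0,0,0.01]]
```

View pics/n1.png

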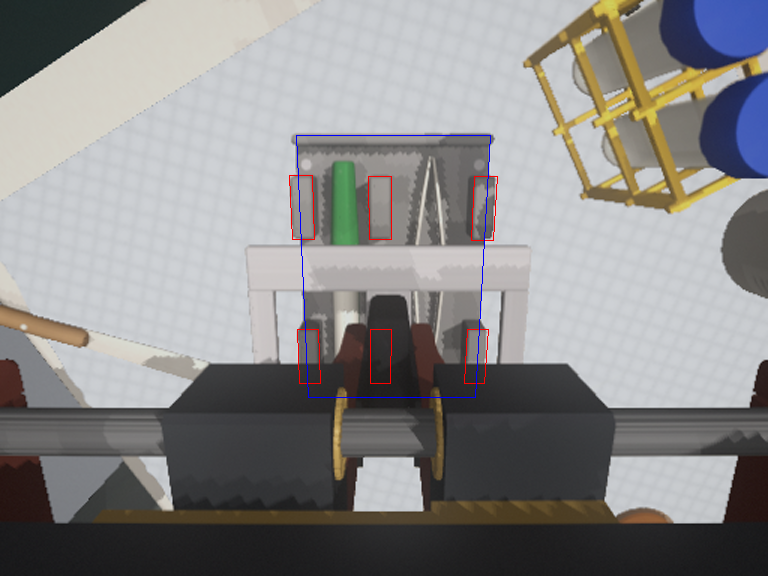

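Call:
{"api": "step_arm", "payload": {
  "motion": [
    [0.75,0.05,0.03,0,0,0],
    [0.75,0.05,0.03,0,0,0],
    [0.6,0,0,0,0,0],
    [0.1,0,0,0,0,0],
    [0,0,0,0,0,0],
    [0,0,0,0,0,0],
    [0,0,0,0,0,0]
  ]
}}

```text
time: 29.23
position: [509.8, 271.9, 53.0]
orientation: [0.391, 1.534, -0.39]
force: [0.2, -0.5, -0.7]
width: 13.6
```

```bash
python3 ov.py wrist n2; python3 ov.py side n2s;python3 ov.py scene n2c; python3 plan.py 509.8 272.6 50 61.5 0.8; python3 - <<'E'
import cv2
im=cv2.imread('pics/n2_raw.png');cv2.imwrite('pics/n2z.png',cv2.resize(im[70:260,140:380],None,fx=3.2,fy=3.2,interpolation=cv2.INTER_CUBIC))
im=cv2.imread('pics/n2c_raw.png');cv2.imwrite('pics/n2cz.png',cv2.resize(im[110:220,100:300],None,fx=4,fy=4,interpolation=cv2.INTER_CUBIC))
E
```

```text
[509.81684091 271.93498595  52.95987634] [ 0.39100713  1.53402717 -0.38970672] 29.2333 13.60956296151042
[509.86891423 272.06973866  53.01017581] [ 0.3910869   1.53390402 -0.38942917] 29.2833 13.958557770325887
[509.81507827 272.10027198  52.9477103 ] [ 0.39095215  1.53394797 -0.38930898] 29.3333 13.667735651845556
d [ 0.1  0.5 -2.8] rv [-0.02  0.05 -0.06] n 1
[[0.11,0.02,-0.01,0,0.01,-0.01]]
```

View pics/n2z.png

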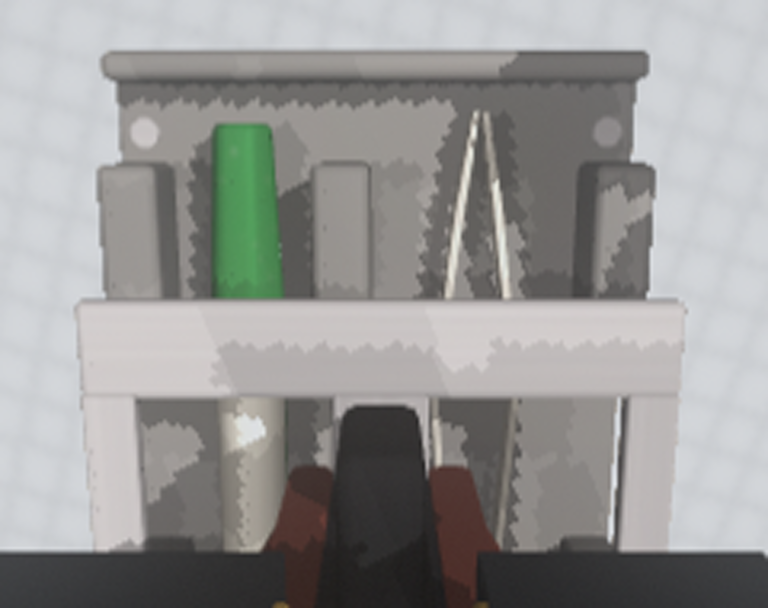

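View pics/n2cz.png

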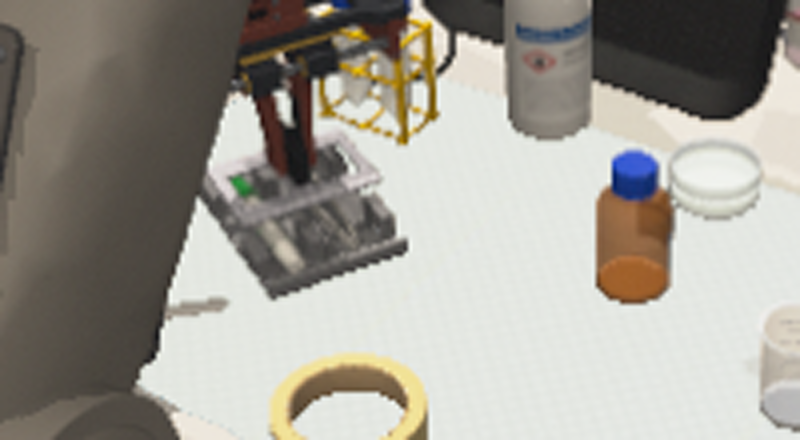

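```bash
python3 - <<'E'
from h import *
B=cam('wrist');p,r=tool()
f=lambda q:np.array(q)/3.2+[140,70]
zt=p[2]-12.1
for n,q,z in [('frame',[[77,303],[685,303]],zt+5),('ribs outer far',[[100,165],[655,166]],24),('mid rib far corners',[[313,165],[371,165]],24),('base far', [[101,54],[649,54]],15)]:
    print(n,(r.inv().apply(onz(B,f(q),z)-p))[:,1:].round(1))
E
```

```text
frame [[ 38.5 -54.1]
 [ 38.4  54.1]]
ribs outer far [[ 61.8 -54.4]
 [ 61.6  53.2]]
mid rib far corners [[ 61.8 -13.1]
 [ 61.8  -1.9]]
base far [[ 83.  -55.3]
 [ 83.   53. ]]
```

Call:
{"api": "step_arm", "payload": {
  "motion": [
    [0.2,0.06,-0.01,0,0,0],
    [0.2,0.06,-0.01,0,0,0],
    [0.15,0,0,0,0,0],
    [0,0,0,0,0,0],
    [0,0,0,0,0,0],
    [0,0,0,0,0,0]
  ]
}}

```text
time: 29.88
position: [510.1, 274.9, 38.0]
orientation: [0.39, 1.536, -0.39]
force: [-0.8, -0.2, -1.0]
width: 13.8
```

```bash
python3 ov.py wrist n3; python3 - <<'E'
import cv2
im=cv2.imread('pics/n3_raw.png');cv2.imwrite('pics/n3z.png',cv2.resize(im[70:260,140:380],None,fx=3.2,fy=3.2,interpolation=cv2.INTER_CUBIC))
E
```

```text
[510.06455509 274.85691362  38.02972788] [ 0.38981891  1.535638   -0.38995567] 29.8833 13.774273360509133
```

View pics/n3z.png

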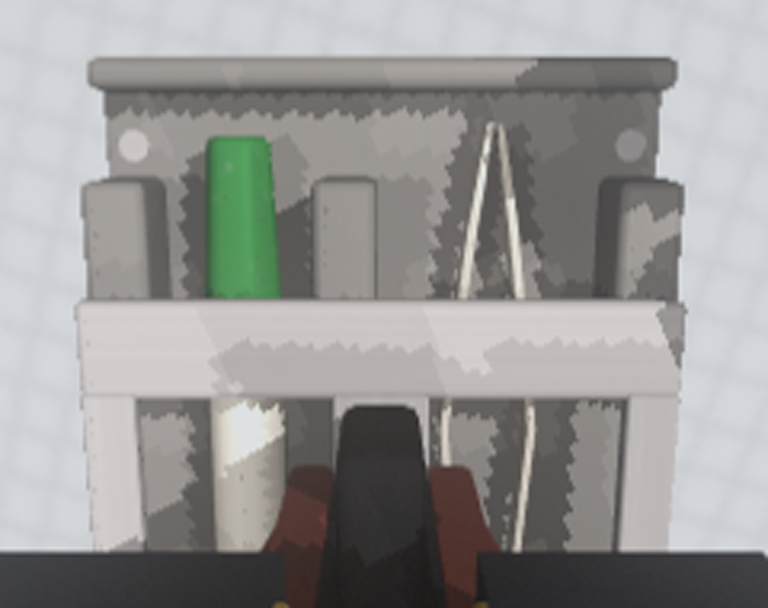

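```bash
python3 - <<'E'
from h import *
B=cam('wrist');p,r=tool()
f=lambda q:np.array(q)/3.2+[140,70]
zt=p[2]-12.1
for n,q,z in [('frame',[[77,303],[685,303]],zt+5),('ribs outer far',[[83,182],[684,182]],24),('mid rib far corners',[[314,180],[377,180]],24),('base far', [[88,61],[677,61]],15)]:
    print(n,(r.inv().apply(onz(B,f(q),z)-p))[:,1:].round(1))
E
```

```text
frame [[ 38.5 -54.1]
 [ 38.5  54.1]]
ribs outer far [[ 59.3 -53.5]
 [ 59.3  54.5]]
mid rib far corners [[ 59.6 -12. ]
 [ 59.6  -0.7]]
base far [[ 80.6 -53.7]
 [ 80.6  54.3]]
```

Call:
{"api": "step_arm", "payload": {
  "motion": [
    [0.06,0.02,0.01,0,0,0],
    [0.04,0,0,0,0,0],
    [0,0,0,0,0,0],
    [0,0,0,0,0,0]
  ]
}}

```text
time: 30.27
position: [510.9, 275.3, 36.1]
orientation: [0.39, 1.535, -0.39]
force: [-0.6, -0.6, 3.8]
width: 13.6
```

Call:
{"api": "step_arm", "payload": {
  "motion": [
    [0,0,0,0,0,0],
    [0,0,0,0,0,0],
    [0,0,0,0,0,0],
    [0,0,0,0,0,0],
    [0,0,0,0,0,0],
    [0,0,0,0,0,0]
  ],
  "grip": 0.5
}}

```text
time: 30.77
position: [510.6, 275.1, 35.6]
orientation: [0.39, 1.535, -0.39]
force: [-0.2, -0.3, 0.0]
width: 44.0
```

Call:
{"api": "step_arm", "payload": {
  "motion": [
    [-0.4,0,0,0,0,0],
    [-0.9,0,0,0,0,0],
    [-0.9,0,0,0,0,0],
    [-0.9,0,0,0,0,0],
    [-0.9,0,0,0,0,0],
    [-0.9,0,0,0,0,0],
    [0,0,0,0,0,0],
    [0,0,0,0,0,0]
  ]
}}

```text
time: 31.43
position: [511.3, 275.6, 160.0]
orientation: [0.392, 1.533, -0.388]
force: [-0.3, -0.2, -0.1]
width: 44.1
```

```bash
python3 ov.py wrist n4; python3 - <<'E'
import cv2
im=cv2.imread('pics/n4_raw.png');cv2.imwrite('pics/n4z.png',cv2.resize(im[70:260,140:380],None,fx=3.2,fy=3.2,interpolation=cv2.INTER_CUBIC))
E
```

```text
[511.3479927  275.64576015 159.96345314] [ 0.39150859  1.53281858 -0.38833549] 31.4333 44.05140523816017
```

View pics/n4z.png

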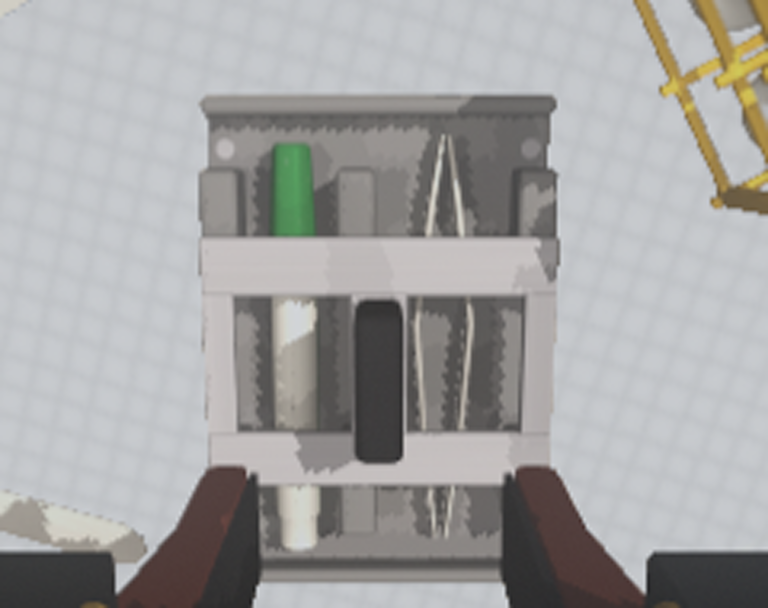

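```bash
python3 - <<'E'
from h import *
B=cam('wrist');p,r=tool()
f=lambda q:np.array(q)/3.2+[140,70]
for n,q,z in [('frame far',[[200,240],[558,240]],29),('frame near',[[211,485],[548,485]],29),('ribs far',[[201,171],[556,171]],24),('mid rib far',[[340,169],[376,169]],24),('mid near',[[343,534],[376,534]],24),('base far', [[202,98],[555,98]],15),('base near',[[200+20,580]],0)]:
    print(n,(r.inv().apply(onz(B,f(q),z)-p))[:,1:].round(1).tolist())
E
python3 plan.py 510 -30 230 0
```

```text
frame far [[36.7, -54.4], [36.7, 53.6]]
frame near [[-41.7, -54.5], [-41.8, 54.0]]
ribs far [[56.9, -54.1], [56.9, 53.0]]
mid rib far [[57.5, -12.1], [57.5, -1.3]]
mid near [[-60.9, -12.3], [-60.9, -1.4]]
base far [[78.4, -54.4], [78.4, 53.4]]
base near [[-89.3, -58.2]]
d [  -0.7 -305.    71.4] rv [ 6.149e+01  3.000e-02 -4.000e-02] n 13
[[-0.22,-0.83,0.45,0.79,0,0],[-0.22,-0.79,0.51,0.79,0,0],[-0.22,-0.74,0.58,0.79,0,0],[-0.22,-0.69,0.63,0.79,0,0],[-0.22,-0.64,0.69,0.79,0,0],[-0.22,-0.58,0.74,0.79,0,0],[-0.22,-0.51,0.79,0.79,0,0],[-0.22,-0.45,0.82,0.79,0,0],[-0.22,-0.37,0.86,0.79,0,0],[-0.22,-0.3,0.89,0.78,0,0]]
[[-0.22,-0.23,0.91,0.79,0,0],[-0.22,-0.16,0.92,0.78,0,0],[-0.22,-0.08,0.93,0.79,0,-0.01]]
```

```bash
python3 plan.py 450 -215 230 3
```

```text
d [ -60.7 -490.    71.4] rv [ 5.849e+01  3.000e-02 -4.000e-02] n 20
[[-0.14,-0.92,0.36,0.49,0,0],[-0.14,-0.9,0.41,0.49,0,0],[-0.14,-0.88,0.45,0.49,0,0],[-0.14,-0.85,0.5,0.49,0,0],[-0.14,-0.83,0.54,0.49,0,0],[-0.14,-0.8,0.58,0.49,0,0],[-0.14,-0.77,0.62,0.49,0,0],[-0.14,-0.73,0.66,0.49,0,0],[-0.14,-0.7,0.7,0.49,0,0],[-0.15,-0.66,0.73,0.49,0,0]]
[[-0.14,-0.62,0.77,0.48,0,0],[-0.15,-0.58,0.8,0.49,0,0],[-0.14,-0.54,0.82,0.48,0,0],[-0.15,-0.5,0.85,0.49,0,0],[-0.14,-0.46,0.88,0.48,0,0],[-0.15,-0.41,0.9,0.49,0,0],[-0.14,-0.36,0.92,0.48,0,0],[-0.15,-0.32,0.93,0.49,0,0],[-0.14,-0.27,0.95,0.48,0,0],[-0.15,-0.22,0.96,0.49,0,-0.01]]
```

Call:
{"api": "step_arm", "payload": {
  "motion": [
    [-0.14,-0.92,0.36,0.49,0,0],
    [-0.14,-0.9,0.41,0.49,0,0],
    [-0.14,-0.88,0.45,0.49,0,0],
    [-0.14,-0.85,0.5,0.49,0,0],
    [-0.14,-0.83,0.54,0.49,0,0],
    [-0.14,-0.8,0.58,0.49,0,0],
    [-0.14,-0.77,0.62,0.49,0,0],
    [-0.14,-0.73,0.66,0.49,0,0],
    [-0.14,-0.7,0.7,0.49,0,0],
    [-0.15,-0.66,0.73,0.49,0,0]
  ],
  "grip": 0
}}

```text
time: 32.32
position: [478.8, 28.6, 192.4]
orientation: [0.789, 1.425, -0.791]
force: [0.4, 0.2, -0.8]
width: 88.1
```

Call:
{"api": "step_arm", "payload": {
  "motion": [
    [-0.14,-0.62,0.77,0.49,0,0],
    [-0.14,-0.58,0.8,0.49,0,0],
    [-0.14,-0.54,0.82,0.49,0,0],
    [-0.14,-0.5,0.85,0.49,0,0],
    [-0.14,-0.46,0.88,0.49,0,0],
    [-0.14,-0.41,0.9,0.49,0,0],
    [-0.14,-0.36,0.92,0.49,0,0],
    [-0.14,-0.32,0.93,0.49,0,0],
    [-0.14,-0.27,0.95,0.49,0,0],
    [-0.14,-0.22,0.8,0.49,0,0]
  ]
}}

```text
time: 33.15
position: [447.9, -212.5, 227.5]
orientation: [1.177, 1.231, -1.179]
force: [1.0, -1.0, 0.5]
width: 87.7
```

Call:
{"api": "step_arm", "payload": {
  "motion": [
    [0,0,0,0,0,0],
    [0,0,0,0,0,0],
    [0,0,0,0,0,0],
    [0,0,0,0,0,0]
  ]
}}

```text
time: 33.48
position: [449.2, -209.4, 228.0]
orientation: [1.173, 1.233, -1.173]
force: [0.6, -0.1, -0.0]
width: 87.5
```

```bash
python3 cut.py q wrist brown_bottle,bench_timer,glass_beaker; python3 - <<'E'
from h import *
s=robot.read_state();print(s['position'],s['orientation'],s['time'])
im=robot.get_image('wrist');cv2.imwrite('pics/q.png',im);print(robot.read_state()['position'])
cv2.imwrite('pics/qz.png',cv2.resize(im[30:230,140:450],None,fx=2.5,fy=2.5,interpolation=cv2.INTER_CUBIC))
cv2.imwrite('pics/qw.png',cv2.resize(im[0:230],None,fx=1.5,fy=1.5,interpolation=cv2.INTER_CUBIC))
E
```

```text
wrist brown_bottle 0.69 bbox [ 2. 14. 95. 79.] c [46.2 45.2] onz0 [583.  53.   0.] 4609
wrist bench_timer 0.93 bbox [341.  72. 404. 138.] c [373.8 105.8] onz0 [ 532. -350.    0.] 3049
wrist glass_beaker 0.66 bbox [169.  84. 224. 138.] c [193.1 111.4] onz0 [ 514. -124.    0.] 2497
[ 449.24593042 -210.01058956  228.31058161] [ 1.1733828   1.23202644 -1.17331031] 33.6833
[ 449.22311793 -210.22078839  228.36669331]
```

View pics/qz.png

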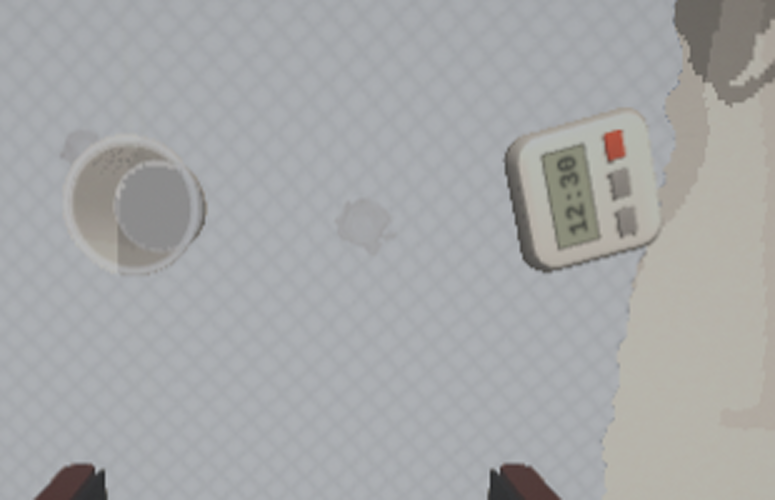

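View pics/qw.png

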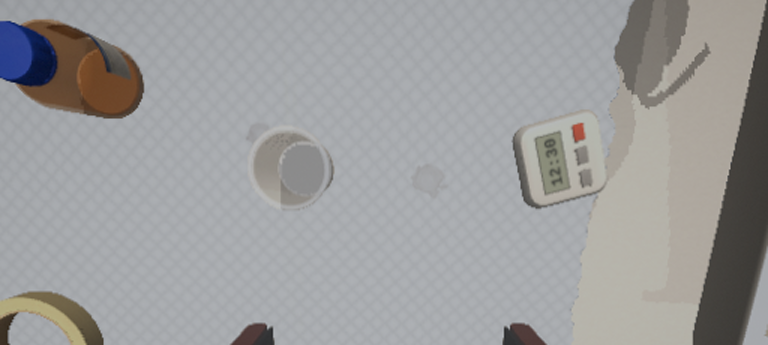

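```bash
python3 - <<'E'
from h import *
B=cam('wrist')
f=lambda q:np.array(q,float)/2.5+[140,30]
print('rim c z70',onz(B,f([[134,204]]),70).round(1),'base c',onz(B,f([[159,208]]),3).round(1))
c=onz(B,f([[516,140],[637,108],[661,232],[543,270]]),21);print('timer',c.round(1),c.mean(0).round(1))
t=c.mean(0)[:2];b=(onz(B,f([[134,204]]),70)[0,:2]+onz(B,f([[159,208]]),3)[0,:2])/2
print(t,b,np.linalg.norm(t-b),(t+b)/2,np.degrees(np.arctan2(*(b-t)[::-1])))
print('bottle base',onz(B,np.array([[110,84]])/1.5,3).round(1),'cap top',onz(B,np.array([[22,55]])/1.5,105).round(1))
# 2nd sources: scene/side masks of beaker and timer, by fitting
E
```

```text
rim c z70 [[ 514.1 -140.4   70. ]] base c [[ 512.2 -138.9    3. ]]
timer [[ 551.4 -308.5   21. ]
 [ 568.4 -363.    21. ]
 [ 513.1 -383.5   21. ]
 [ 492.2 -328.8   21. ]] [ 531.3 -346.    21. ]
[ 531.27021064 -345.95639498] [ 513.15731824 -139.63579795] 207.11413672632597 [ 522.21376444 -242.79609647] 95.01713569080437
bottle base [[571.9  18.1   3. ]] cap top [[571.1   9.2 105. ]]
```

```bash
python3 plan.py 572 5 200 90
```

```text
d [122.8 215.2 -28.4] rv [-8.724e+01 -1.000e-02 -0.000e+00] n 15
[[0.08,0.35,-0.56,-0.97,0,0],[0.08,0.41,-0.52,-0.97,0,0],[0.08,0.46,-0.47,-0.97,0,0],[0.07,0.51,-0.43,-0.97,0,0],[0.08,0.55,-0.37,-0.97,0,0],[0.07,0.58,-0.31,-0.97,0,0],[0.08,0.61,-0.25,-0.97,0,0],[0.07,0.63,-0.19,-0.97,0,0],[0.08,0.65,-0.13,-0.97,0,0],[0.07,0.66,-0.06,-0.97,0,0]]
[[0.08,0.66,0.01,-0.97,0,0],[0.07,0.66,0.07,-0.97,0,0],[0.08,0.64,0.14,-0.97,0,0],[0.07,0.63,0.21,-0.96,0,0],[0.08,0.6,0.26,-0.97,0,0]]
```

Call:
{"api": "step_arm", "payload": {
  "motion": [
    [0.08,0.35,-0.56,-0.97,0,0],
    [0.08,0.41,-0.52,-0.97,0,0],
    [0.08,0.46,-0.47,-0.97,0,0],
    [0.08,0.51,-0.43,-0.97,0,0],
    [0.08,0.55,-0.37,-0.97,0,0],
    [0.07,0.58,-0.31,-0.97,0,0],
    [0.07,0.61,-0.25,-0.97,0,0],
    [0.07,0.63,-0.19,-0.97,0,0],
    [0.07,0.65,-0.13,-0.97,0,0],
    [0.07,0.66,-0.06,-0.97,0,0]
  ]
}}

```text
time: 34.57
position: [531.6, -66.4, 209.6]
orientation: [0.394, 1.535, -0.394]
force: [0.6, -0.2, -0.7]
width: 87.8
```

Call:
{"api": "step_arm", "payload": {
  "motion": [
    [0.08,0.66,0.01,-0.97,0,0],
    [0.07,0.66,0.07,-0.97,0,0],
    [0.08,0.64,0.14,-0.97,0,0],
    [0.07,0.63,0.21,-0.97,0,0],
    [0.08,0.6,0.26,-0.97,0,0],
    [0,0,0,0,0,0],
    [0,0,0,0,0,0],
    [0,0,0,0,0,0]
  ]
}}

```text
time: 35.23
position: [571.7, 3.3, 200.0]
orientation: [0.002, 1.571, -0.003]
force: [-0.2, 0.6, -0.8]
width: 87.7
```

```bash
python3 - <<'E'
from h import *
s=robot.read_state();print(s['position'],s['orientation'],s['time'])
im=robot.get_image('wrist');cv2.imwrite('pics/r.png',cv2.resize(im,None,fx=1.5,fy=1.5,interpolation=cv2.INTER_CUBIC))
E
python3 plan.py 572 15 200 92
```

```text
[571.66702926   3.33632551 200.007512  ] [ 0.00189831  1.57135941 -0.00288947] 35.2333
d [ 0.3 12.  -0.1] rv [-2.19 -0.02  0.05] n 1
[[0,0.48,0.01,-0.37,0,0.01]]
```

View pics/r.png

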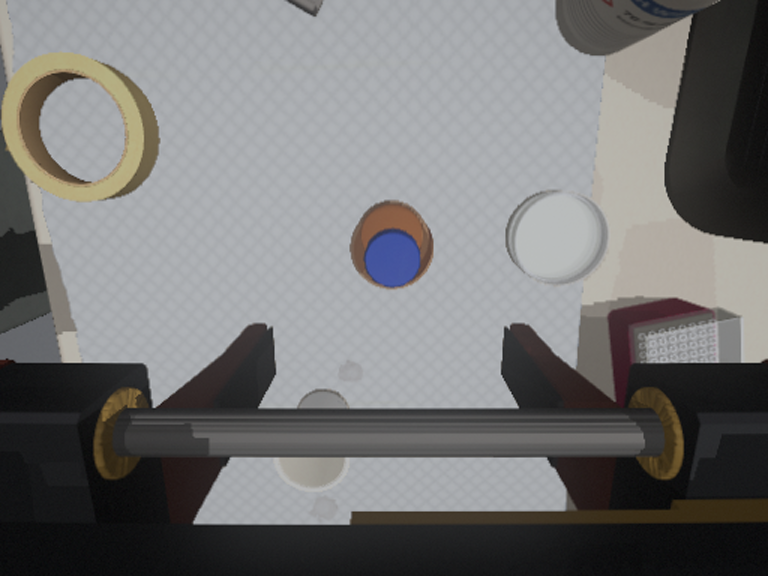

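```bash
python3 - <<'E'
from h import *
B=cam('wrist')
f=lambda q:np.array(q,float)/1.5
print('cap',onz(B,f([[392,258]]),105).round(1))
print('base far edge',onz(B,f([[392,201]]),0).round(1))
print('body sides z50',onz(B,f([[350,247],[433,247]]),60).round(1))
print('petri',onz(B,f([[506,236],[608,236],[556,284]]),10).round(1))
print('box top',onz(B,f([[640,335],[710,365],[738,310]]),60).round(1),onz(B,f([[612,310]]),40).round(1))
E
```

```text
cap [[573.6  20.1 105. ]]
base far edge [[574.5  45.3   0. ]]
body sides z50 [[545.5  18.9  60. ]
 [601.7  18.7  60. ]]
petri [[663.9  18.7  10. ]
 [744.3  18.5  10. ]
 [706.7 -20.4  10. ]]
box top [[751.4 -45.3  60. ]
 [806.3 -69.   60. ]
 [818.8 -26.9  60. ]] [[739.3 -32.9  40. ]]
```

Call:
{"api": "step_arm", "payload": {
  "motion": [
    [0,0.6,0.08,-0.3,0,0],
    [0.4,0,0,0,0,0],
    [0.9,0,0,0,0,0],
    [0.9,0,0,0,0,0],
    [0.9,0,0,0,0,0],
    [0.9,0,0,0,0,0],
    [0.9,0,0,0,0,0],
    [0.9,0,0,0,0,0],
    [0.7,0,0,0,0,0],
    [0,0,0,0,0,0]
  ],
  "grip": 0
}}

```text
time: 36.12
position: [571.1, 19.1, 33.8]
orientation: [-0.025, 1.577, 0.025]
force: [-0.4, 0.2, -0.5]
width: 88.2
```

Call:
{"api": "step_arm", "payload": {
  "motion": [
    [0,0,0,0,0,0],
    [0,0,0,0,0,0]
  ]
}}

```text
time: 36.28
position: [574.6, 19.7, 38.4]
orientation: [-0.025, 1.57, 0.025]
force: [0.4, 0.4, 0.8]
width: 87.7
```

```bash
python3 - <<'E'
from h import *
s=robot.read_state();print(s['position'],s['force'],s['time'])
im=robot.get_image('wrist');cv2.imwrite('pics/r2.png',im)
E
python3 plan.py 573.7 18.5 37 92
```

```text
[574.57056143  19.70290792  38.42138213] [0.35983332 0.44020379 0.76734292] 36.2833
d [-1.2 -1.1 -1.9] rv [-0.2   0.12 -0.01] n 1
[[0.07,-0.04,-0.05,-0.03,0.02,0]]
```

View pics/r2.png

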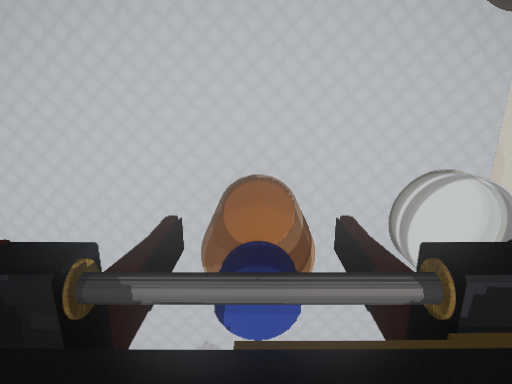

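Call:
{"api": "step_arm", "payload": {
  "motion": [
    [0.04,-0.04,-0.03,0,0,0],
    [0,0,0,0,0,0],
    [0,0,0,0,0,0],
    [0,0,0,0,0,0],
    [0,0,0,0,0,0],
    [0,0,0,0,0,0],
    [0,0,0,0,0,0],
    [0,0,0,0,0,0],
    [0,0,0,0,0,0],
    [0,0,0,0,0,0]
  ],
  "grip": 1
}}

```text
time: 37.17
position: [573.7, 18.2, 36.9]
orientation: [-0.025, 1.57, 0.025]
force: [0.7, 0.1, 4.1]
width: 54.8
```

```bash
python3 - <<'E'
from h import *
s=robot.read_state();print(s['position'],s['force'],s['time'],s['width'])
im=robot.get_image('wrist');cv2.imwrite('pics/r3.png',im)
E
python3 plan.py 573.7 18.5 120 92
```

```text
[573.6620167   18.1603459   36.93118523] [0.66129618 0.14663507 4.09249532] 37.1667 54.75950746243312
d [ 0.1  0.3 83.1] rv [-0.2   0.03  0.  ] n 4
[[-0.83,0,0,-0.01,0,0],[-0.83,0,0,-0.01,0,0],[-0.83,0.01,0,-0.01,0,0],[-0.83,0,0,0,0.01,0]]
```

View pics/r3.png

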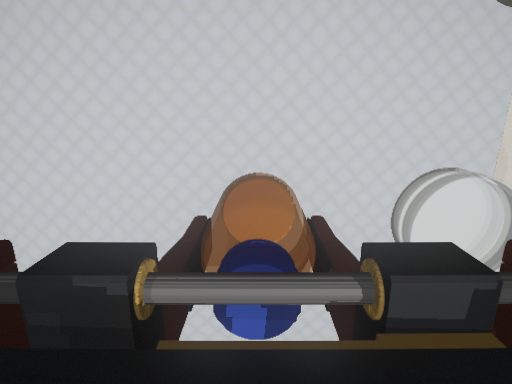

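Call:
{"api": "step_arm", "payload": {
  "motion": [
    [-0.4,0,0,0,0,0],
    [-0.8,0,0,0,0,0],
    [-0.8,0,0,0,0,0],
    [-0.8,0,0,0,0,0],
    [-0.8,0,0,0,0,0],
    [-0.8,0,0,0,0,0],
    [-0.4,0,0,0,0,0],
    [0,0,0,0,0,0]
  ]
}}

```text
time: 37.88
position: [574.4, 18.5, 158.9]
orientation: [-0.025, 1.567, 0.025]
force: [0.2, -0.0, -3.0]
width: 54.6
```

```bash
python3 plan.py 522.2 -242.5 155 95 0.7
```

```text
d [ -52.2 -261.    -3.9] rv [-3.21  0.2   0.01] n 16
[[0.01,-0.65,-0.15,-0.03,0,0],[0.01,-0.65,-0.15,-0.03,0,0],[0.01,-0.65,-0.16,-0.03,0,0],[0.01,-0.65,-0.16,-0.03,0,0],[0.01,-0.65,-0.16,-0.03,0,0],[0.01,-0.64,-0.16,-0.03,0,0],[0.01,-0.64,-0.16,-0.04,0,0],[0.01,-0.64,-0.17,-0.03,0,0],[0.01,-0.64,-0.17,-0.04,0,0],[0.01,-0.64,-0.17,-0.03,0,0]]
[[0.01,-0.64,-0.17,-0.04,0.01,0],[0.01,-0.64,-0.17,-0.03,0,0],[0.01,-0.64,-0.18,-0.04,0.01,0],[0.01,-0.65,-0.18,-0.03,0,0],[0,-0.64,-0.18,-0.04,0.01,0],[0.01,-0.64,-0.18,-0.03,0,0]]
```

Call:
{"api": "step_arm", "payload": {
  "motion": [
    [0,-0.4,-0.1,-0.03,0,0],
    [0,-0.65,-0.15,-0.03,0,0],
    [0,-0.65,-0.16,-0.03,0,0],
    [0,-0.65,-0.16,-0.03,0,0],
    [0,-0.65,-0.16,-0.03,0,0],
    [0,-0.65,-0.16,-0.03,0,0],
    [0,-0.65,-0.16,-0.04,0,0],
    [0,-0.65,-0.17,-0.03,0,0],
    [0,-0.65,-0.17,-0.04,0,0],
    [0,-0.65,-0.17,-0.03,0,0]
  ]
}}

```text
time: 38.72
position: [539.7, -141.3, 154.7]
orientation: [-0.05, 1.574, 0.051]
force: [-0.0, 0.7, -3.4]
width: 54.9
```

Call:
{"api": "step_arm", "payload": {
  "motion": [
    [0,-0.65,-0.17,-0.04,0,0],
    [0,-0.65,-0.17,-0.03,0,0],
    [0,-0.65,-0.18,-0.04,0,0],
    [0,-0.65,-0.18,-0.03,0,0],
    [0,-0.65,-0.18,-0.04,0,0],
    [0,-0.55,-0.2,-0.03,0,0],
    [0,-0.2,0,0,0,0],
    [0,0,0,0,0,0],
    [0,0,0,0,0,0]
  ]
}}

```text
time: 39.47
position: [521.6, -241.0, 155.7]
orientation: [-0.067, 1.571, 0.069]
force: [0.5, 1.4, -1.2]
width: 54.3
```

```bash
python3 - <<'E'
from h import *
s=robot.read_state();print(s['position'],s['force'],s['time'],s['width'])
for n in('wrist','scene','side'):
    im=robot.get_image(n);cv2.imwrite(f'pics/t_{n}.png',im)
E
python3 plan.py 522.2 -242.5 155 95 0.7
```

```text
[ 521.61766974 -240.95394023  155.71602217] [ 0.54869911  1.38311513 -1.1786213 ] 39.4667 54.2679548077234
d [-0.2 -2.5 -1.5] rv [ 0.09 -0.01 -0.04] n 1
[[0.06,-0.1,-0.02,0.01,0,-0.01]]
```

View pics/t_wrist.png

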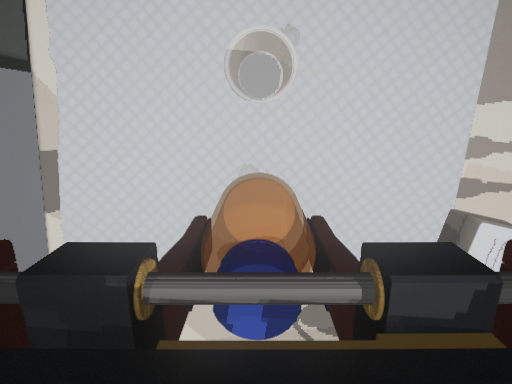

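View pics/t_side.png

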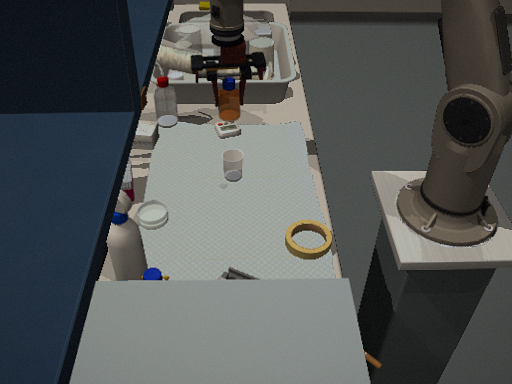

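```bash
python3 - <<'E'
from h import *
B=cam('wrist');p,r=tool();print(p)
rim=onz(B,[[260.5,65]],70)[0];base=onz(B,[[260.5,75.5]],3)[0];print(rim,base)
u=p[2]-37
e=onz(B,[[260,173]],u)[0];print('bottle base far edge rel tool',r.inv().apply(e-p))
e=onz(B,[[204,245],[315,245]],u+50);print(r.inv().apply(e-p))
b=(rim+base)/2
for nm,bk in (('q',np.array([513.2,-139.6])),('now',b[:2]),('avg',(b[:2]+[513.2,-139.6])/2)):
    t=np.array([530.5,-346.5]); print(nm,bk,np.linalg.norm(bk-t),(bk+t)/2)
for n in ('scene','side'):
    C=cam(n)
    print(n,proj(C,[[b[0],b[1],0],[b[0],b[1],70],[513.2,-139.6,0],[513.2,-139.6,70],[530.5,-346.5,21]]).round(1).tolist())
E
python3 - <<'E'
import cv2
a=cv2.imread('pics/t_scene.png')[150:270,260:420];cv2.imwrite('pics/t_scz.png',cv2.resize(a,None,fx=4.5,fy=4.5,interpolation=cv2.INTER_CUBIC))
a=cv2.imread('pics/t_side.png')[100:200,180:290];cv2.imwrite('pics/t_siz.png',cv2.resize(a,None,fx=5,fy=5,interpolation=cv2.INTER_CUBIC))
E
```

```text
[ 522.39057864 -240.03466204  156.45557732]
[ 514.15556983 -137.25101977   70.        ] [ 514.56001309 -137.33829486    3.        ]
bottle base far edge rel tool [37.02047275 27.91830548  0.40153721]
[[-12.99798848  -1.53125212 -29.90465645]
 [-13.00425101  -1.52333935  29.79870222]]
q [ 513.2 -139.6] 207.62201232046664 [ 521.85 -243.05]
now [ 514.35779146 -137.29465732] 209.8271819963217 [ 522.42889573 -241.89732866]
avg [ 513.77889573 -138.44732866] 208.72352378390207 [ 522.13944786 -242.47366433]
scene [[297.7, 211.4], [299.9, 191.2], [298.3, 212.0], [300.5, 191.8], [376.6, 230.6]]
side [[232.6, 176.5], [232.1, 154.8], [233.0, 175.9], [232.5, 154.3], [227.3, 125.0]]
```

View pics/t_scz.png

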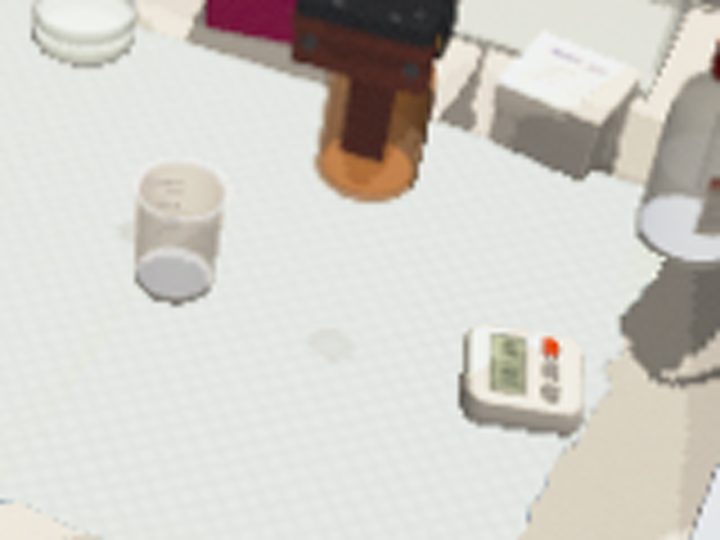

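View pics/t_siz.png

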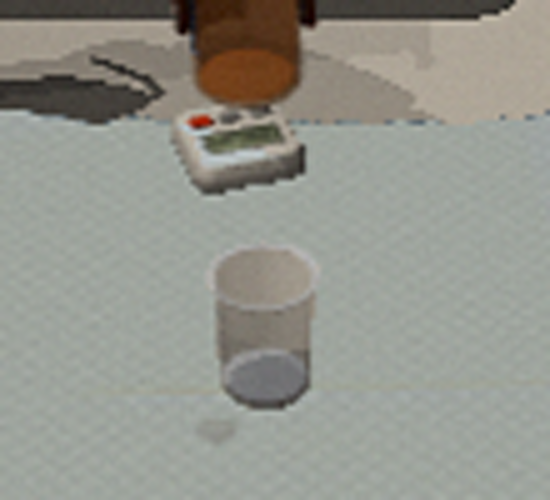

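```bash
python3 - <<'E'
from h import *
S=cam('scene');D=cam('side')
f=lambda q:np.array(q,float)/4.5+[260,150]
g=lambda q:np.array(q,float)/5+[180,100]
top_s=[[475,328],[576,335],[582,408],[463,398]]
top_d=[[302,150],[205,183],[178,115],[280,107]]
print(tri(S,f(np.mean(top_s,0)),D,g(np.mean(top_d,0))))
print(onz(S,f(top_s),21).round(0),onz(S,f(top_s),21).mean(0))
print(onz(D,g(top_d),21).round(0),onz(D,g(top_d),21).mean(0))
m={}
for n,C in(('scene',S),('side',D)):
    m=np.load(f'pics/a_{n}_bench_timer_0.npy');ys,xs=np.nonzero(m);print(n,xs.mean(),ys.mean(),onz(C,[[xs.mean(),ys.mean()]],12).round(1))
# wrist q timer mask centroid
q={'position':[449.24,-210.0,228.3],'orientation':[1.17338,1.23203,-1.17331]}
m=np.load('pics/q_wrist_bench_timer_0.npy');ys,xs=np.nonzero(m);C=cam('wrist',q);print(onz(C,[[xs.mean(),ys.mean()]],12).round(1))
print(proj(D,[[530.5,-346.5,z] for z in (0,10,21)]))
E
```

```text
(array([ 529.75032717, -345.59139367,   14.74876926]), np.float64(5.72514292199353))
[[ 543. -313.   21.]
 [ 567. -365.   21.]
 [ 513. -385.   21.]
 [ 487. -325.   21.]] [ 527.49343888 -347.25488897   21.        ]
[[ 493. -320.   21.]
 [ 547. -288.   21.]
 [ 565. -358.   21.]
 [ 505. -365.   21.]] [ 527.49758352 -332.83472786   21.        ]
scene 375.7952622673435 234.3181049069374 [[ 526.4 -347.7   12. ]]
side 226.937343358396 128.95238095238096 [[ 531.6 -339.7   12. ]]
[[ 531.4 -345.6   12. ]]
[[227.45914356 131.07585373]
 [227.37664525 128.20334619]
 [227.28515499 125.01450012]]
```

Call:
{"api": "step_arm", "payload": {
  "motion": [
    [0.4,-0.09,-0.03,0,0,0],
    [0.8,0,0,0,0,0],
    [0.8,0,0,0,0,0],
    [0.8,0,0,0,0,0],
    [0.8,0,0,0,0,0],
    [0.6,0,0,0,0,0],
    [0.4,0,0,0,0,0],
    [0,0,0,0,0,0],
    [0,0,0,0,0,0],
    [0,0,0,0,0,0]
  ]
}}

```text
time: 40.45
position: [522.4, -243.7, 42.4]
orientation: [-0.069, 1.568, 0.068]
force: [0.2, -0.5, -1.1]
width: 55.0
```

Call:
{"api": "step_arm", "payload": {
  "motion": [
    [0.12,0.05,-0.02,0,0,0],
    [0.06,0,0,0,0,0],
    [0,0,0,0,0,0],
    [0,0,0,0,0,0]
  ]
}}

```text
time: 40.78
position: [521.1, -242.6, 37.4]
orientation: [-0.068, 1.569, 0.068]
force: [-0.2, -0.1, -1.4]
width: 54.6
```

Call:
{"api": "step_arm", "payload": {
  "motion": [
    [0.03,0,0.02,0,0,0],
    [0,0,0,0,0,0],
    [0,0,0,0,0,0]
  ]
}}

```text
time: 41.03
position: [521.6, -242.7, 36.9]
orientation: [-0.069, 1.57, 0.068]
force: [-2.7, -0.0, 5.1]
width: 54.4
```

```bash
python3 - <<'E'
from h import *
s=robot.read_state();print(s['position'],s['force'],s['time'],s['width'])
for n in('wrist','scene','side'):
    im=robot.get_image(n);cv2.imwrite(f'pics/u_{n}.png',im)
a=cv2.imread('pics/u_scene.png')[130:270,240:420];cv2.imwrite('pics/u_scz.png',cv2.resize(a,None,fx=4,fy=4,interpolation=cv2.INTER_CUBIC))
print(robot.read_state()['force'])
E
```

```text
[ 521.57151024 -242.69629606   36.91737487] [-2.67928315 -0.03178914  5.08227094] 41.0333 54.438906023311084
[-2.48251149  0.06184305  6.44374112]
```

View pics/u_scz.png

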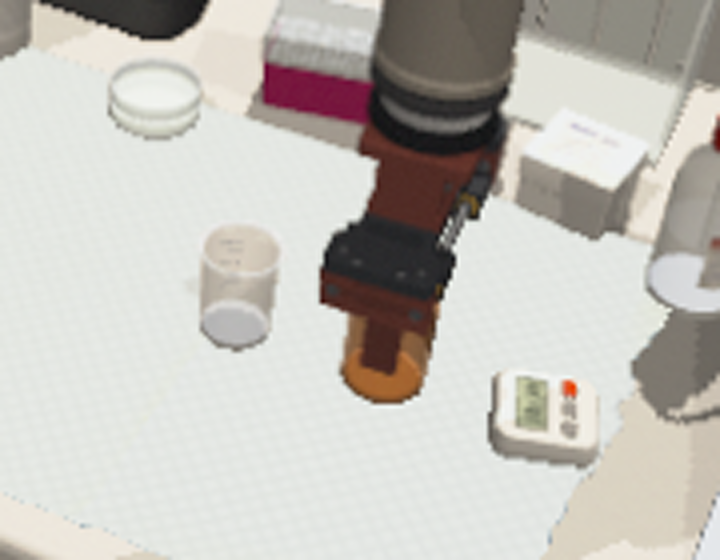

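View pics/u_wrist.png

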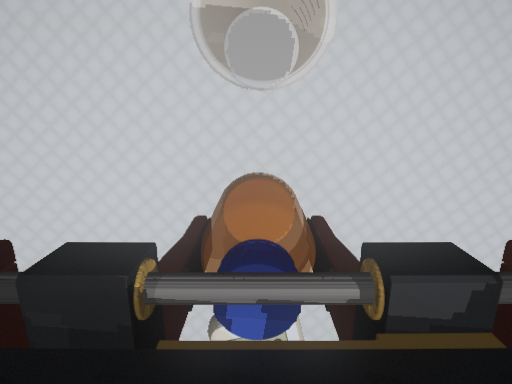

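Contact made. Release fully, then straight up.

Call:
{"api": "step_arm", "payload": {
  "motion": [
    [0,0,0,0,0,0],
    [0,0,0,0,0,0],
    [0,0,0,0,0,0],
    [0,0,0,0,0,0],
    [0,0,0,0,0,0],
    [0,0,0,0,0,0],
    [0,0,0,0,0,0]
  ],
  "grip": 0
}}

```text
time: 41.77
position: [521.5, -242.5, 36.4]
orientation: [-0.068, 1.57, 0.068]
force: [0.3, -0.1, -0.4]
width: 87.6
```

Call:
{"api": "step_arm", "payload": {
  "motion": [
    [-0.3,0,0,0,0,0],
    [-0.7,0,0,0,0,0],
    [-0.8,0,0,0,0,0],
    [-0.8,0,0,0,0,0],
    [-0.8,0,0,0,0,0],
    [-0.8,0,0,0,0,0],
    [-0.8,0,0,0,0,0],
    [-0.8,0,0,0,0,0],
    [-0.8,0,0,0,0,0],
    [-0.8,0,0,0,0,0]
  ]
}}

```text
time: 42.6
position: [521.4, -242.3, 223.0]
orientation: [-0.069, 1.569, 0.068]
force: [-0.7, -0.2, 0.0]
width: 87.6
```

```bash
python3 plan.py 430 -235 270 3
```

```text
d [-91.4   7.3  47. ] rv [ 9.2e+01  3.0e-02 -1.0e-02] n 16
[[-0.12,0.04,-0.23,0.96,0,0],[-0.12,0.02,-0.23,0.96,0,0],[-0.12,-0.01,-0.23,0.96,0,0],[-0.12,-0.03,-0.23,0.96,0,0],[-0.12,-0.05,-0.22,0.96,0,0],[-0.12,-0.08,-0.22,0.96,0,0],[-0.12,-0.1,-0.21,0.96,0,0],[-0.12,-0.12,-0.2,0.96,0,0],[-0.11,-0.14,-0.18,0.96,0,0],[-0.12,-0.15,-0.17,0.96,0,0]]
[[-0.11,-0.17,-0.15,0.96,0,0],[-0.12,-0.18,-0.13,0.95,0,0],[-0.11,-0.2,-0.12,0.96,0,0],[-0.12,-0.2,-0.09,0.95,0,0],[-0.11,-0.22,-0.08,0.96,0,0],[-0.12,-0.22,-0.05,0.95,0,0]]
```

Call:
{"api": "step_arm", "payload": {
  "motion": [
    [-0.12,0.04,-0.23,0.96,0,0],
    [-0.12,0.02,-0.23,0.96,0,0],
    [-0.12,-0.01,-0.23,0.96,0,0],
    [-0.12,-0.03,-0.23,0.96,0,0],
    [-0.12,-0.05,-0.22,0.96,0,0],
    [-0.12,-0.08,-0.22,0.96,0,0],
    [-0.12,-0.1,-0.21,0.96,0,0],
    [-0.12,-0.12,-0.2,0.96,0,0],
    [-0.12,-0.14,-0.18,0.96,0,0],
    [-0.12,-0.15,-0.17,0.96,0,0]
  ]
}}

```text
time: 43.43
position: [463.7, -237.6, 252.1]
orientation: [0.72, 1.448, -0.72]
force: [0.7, 0.1, -0.1]
width: 87.7
```

Call:
{"api": "step_arm", "payload": {
  "motion": [
    [-0.12,-0.17,-0.15,0.96,0,0],
    [-0.12,-0.18,-0.13,0.96,0,0],
    [-0.12,-0.2,-0.12,0.96,0,0],
    [-0.12,-0.2,-0.09,0.96,0,0],
    [-0.12,-0.22,-0.08,0.96,0,0],
    [-0.12,-0.22,-0.05,0.96,0,0],
    [0,0,0,0,0,0],
    [0,0,0,0,0,0],
    [0,0,0,0,0,0],
    [0,0,0,0,0,0]
  ]
}}

```text
time: 44.27
position: [430.4, -235.0, 269.4]
orientation: [1.171, 1.233, -1.171]
force: [0.1, 0.2, 0.9]
width: 87.9
```

```bash
python3 - <<'E'
from h import *
s=robot.read_state();print(s['position'],s['time'])
im=robot.get_image('wrist');cv2.imwrite('pics/v.png',im);np.save('pics/v_o.npy',np.r_[s['position'],s['orientation']])
cv2.imwrite('pics/vz.png',cv2.resize(im[30:230,100:420],None,fx=2.5,fy=2.5,interpolation=cv2.INTER_CUBIC))
im=robot.get_image('scene');cv2.imwrite('pics/vs.png',im)
E
```

```text
[ 430.35233518 -235.01356081  269.35005602] 44.2667
```

View pics/vz.png

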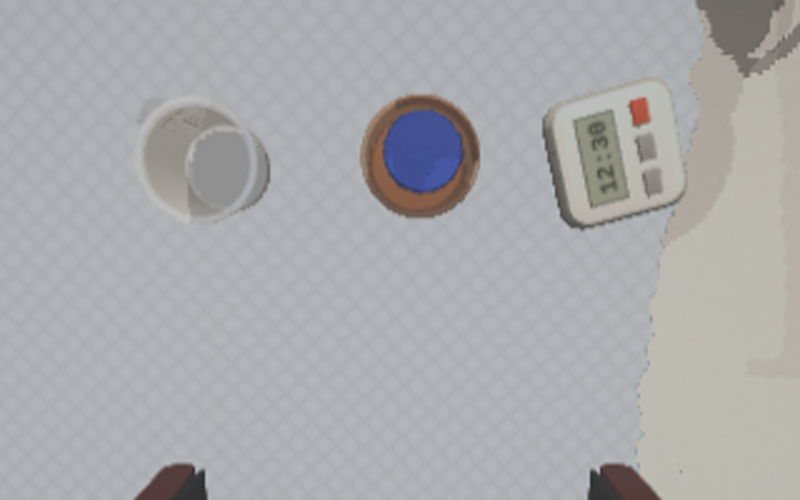

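View pics/vs.png

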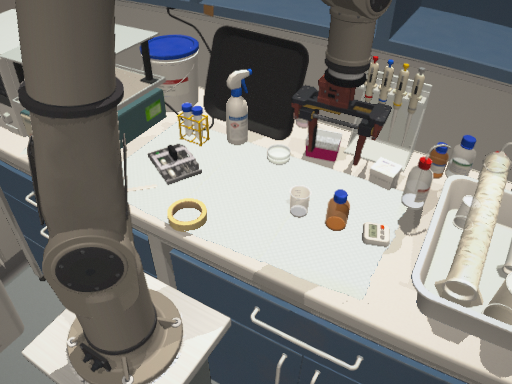

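```bash
python3 - <<'E'
from h import *
o=np.load('pics/v_o.npy');B=cam('wrist',{'position':o[:3],'orientation':o[3:]})
f=lambda q:np.array(q,float)/2.5+[100,30]
rim=onz(B,f([[203,158]]),70)[0];ba=onz(B,f([[223,169]]),3)[0]
cap=onz(B,f([[424,151]]),105)[0];body=onz(B,f([[420,156]]),62)[0]
tm=onz(B,f([[553,108],[662,79],[686,190],[577,226]]),21).mean(0)
print(rim,ba,cap,body,tm)
b=(rim+ba)[:2]/2;t=tm[:2];c=(cap+body)[:2]/2
print('dist',np.linalg.norm(b-t),'mid',(b+t)/2,'bottle',c,'err',c-(b+t)/2)
u=(b-t)/np.linalg.norm(b-t);e=c-(b+t)/2;print('along',e@u,'across',e@[-u[1],u[0]])
E
```

```text
[ 514.47914187 -142.15034107   70.        ] [ 512.39044751 -136.39156129    3.        ] [ 520.25067989 -242.24636818  105.        ] [ 520.90249875 -241.87862624   62.        ] [ 531.08554519 -346.68312781   21.        ]
dist 208.1618601230025 mid [ 522.26016994 -242.97703949] bottle [ 520.57658932 -242.06249721] err [-1.68358062  0.91454229]
along 1.0540051267561872 across 1.5999701546666254
```

```bash
python3 -c "
from cell import robot
print(robot.finish_job(),robot.read_state()['time'])"
```

```text
the job is handed in; nothing more can be done
the job is handed in; nothing more can be done
```

I laid the forceps in the wide groove, then the marker pen in the narrow groove, then set the retainer flat on the ribs. After that I stood the bottle between the timer and the beaker. The job was handed in at about 44 s.

**Tray:** After I let go, the wrist picture showed the retainer within about 1 mm of the tray's centre and square to it. Both tools were lying under it, between the end stops.

**Bottle:** It stands upright, about 1 mm along and 1.6 mm across from the measured midpoint. The timer and beaker did not move by more than the measuring error.

**Checks that disagreed or failed:**
- The first try at gripping the forceps missed because I lifted before the fingers had closed. I repeated it, and the forceps had barely moved.
- The timer-to-beaker distance measured 207–210 mm, against the 210 mm given.
- The side camera put the timer 6–13 mm off from the other views. I took that as its coarse view and went by the wrist and scene cameras.
- The timer looks about 62 mm square and is turned about 10° from the line to the beaker. I therefore used the centres of the two for the midpoint.

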